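# Refit two model boats on the workshop bench

## Robot

A 7-joint arm with a two-finger parallel gripper is mounted at the origin on the work surface. World frame = base frame: x ahead of the robot, y to its left, z up, the work surface at z = 0. Lengths are in m, angles in rad, forces in N, time in s.
With the tool pointing down it reaches from about 0.425 to 0.975 m from the base axis. Payload 16.7 kg.
Tool frame: the origin (TCP) lies between the finger pads; the fingertips stand 19 mm ahead of it and the grasp point (between the pads) is the TCP (r.tcp_to_tips is the distance from the TCP to the fingertips, in m); z points along the fingers, y is the line along which they close (so a half turn about z gives the same grasp; the last joint's range is limited). The gripper opens to 85 mm and grips with 20 to 120 N. Pads are 22 mm wide; open, the fingers measure 114 mm over their backs; the gripper's body (76 mm by 85 mm) begins 54 mm behind the grasp point. The pads swing forward as they close: fully open they stand 13 mm farther back than shut.
Start: joints at [-1.347, 0.426, 0.074, 1.606, -0.034, 1.111, -0.067], TCP at [0.246, 0.629, 0.225] pointing down, gripper open.
Joint ranges: [-2.85, 2.85], [-0.5, 2.14], [-1.23, 1.37], [0.21, 2.46], [-1.02, 4.16], [0.16, 2.05], [-2.73, 2.73]. Speed limits (rad/s): [1.89, 1.89, 2.39, 2.39, 3.01, 3.01, 3.01].

## Interface

Orientations are given as a unit quaternion [x, y, z, w].
In Python, from plant import r gives the robot as it stands.
- The arm moves only by the tool drive_tool, never from a script. Its argument "plan" is a list that holds one entry, the list of rows, each a list of 7 numbers: the shift along the world's x, y, z in cm, then the turn, a rotation vector about the world's x, y, z in degrees, then the closure, from 0 (fully open) to 1 (shut). A call has 1 to 12 rows; each row is the pose to reach, as a shift and turn from the pose commanded when the call began; what a row does not reach only later rows make up. A row lasts 1/12 s, in which the tool goes at most 41.7 mm and 7.16 degrees, less where a joint would pass 70% of its speed; a pose out of reach is approached as far as the arm can. A call with a gripper value outside its range is refused whole. The fingers move at their own pace and stop on an object; "grip_force" is the grip in N (left out, the last holds). Time passes only in rows, so rows that repeat a pose let the fingers close. It gives the time, the measured TCP pose, the force, the opening and the grip force at its end, in the units of the state.
- r.state(): the state, without advancing time (a new reading comes with each control period).
- r.capture(name): name is "side" or "top"; returns (picture, depth): 420x560x3 uint8, red, green, blue; 420x560 float32, m along the optical axis (not along the pixel's ray), 0 where there is no reading.
- r.camera_info(name): a dict with "intrinsics" (3x3 intrinsics, pixels), "R" (3x3) and "t" (3): a world point X has camera coordinates R X + t. Camera axes: x right, y down, z forward; pixel columns grow to the right and rows downward; lengths in m; the calibration is good to about 2 mm. A picture is of the moment at which its call begins. camera_info takes no time and is no camera call.
- r.sign_off(): hands the job in; it is judged then, once.
Trained networks look in the newest picture that a camera, given by its name, has taken for a name from the list of things; names that differ only in an ending like _2 or _b are one class to them, and where a whole thing is asked for, a point or a joint stands for the part that bears it (a point fixed in the world has none). Each returns a list of dicts, best first, with "confidence" (0 to 1); they miss things now and then, are a little off and sometimes report something else, mostly with a low value. They report only what shows in the picture. A call takes as long as a camera call.
- r.search_frame(target, camera): "box" ([left, top, width, height] in pixels, round what is visible of it).
- r.mark_of(target, camera): "xy" ([column, row] in pixels: a listed point, or the origin of a listed thing).
The state is a dict: "clock": time; "qpos": joint angles; "dq": joint speeds; "effort": joint torques, N m; "tool_pos": TCP position; "orientation": TCP orientation; "force": force on the tool from outside, world axes, zero at the start; "torque": the same for the moment, N m; "grip_width": finger opening in m; "grasp_force": force on a finger pad.
Only numpy, scipy, OpenCV 4.12 (cv2) and the standard library are available. Lean on these libraries where they do the work, as an engineer would, in place of code of your own. Each camera call takes 0.05 s, during which the arm holds its last target. There are 200 camera calls.

## Task

Refit the upper works of the two model boats, working in this order. On the red tug, set the white deckhouse in the frame on the deck with its larger roof frame towards the bow, then the yellow wheelhouse in that larger frame, then the black funnel in the smaller roof frame behind it. Then, on the blue boat, set the green cabin in the frame on the deck and last the orange mast in the frame on the cabin's roof; all must sit flat and fully down inside their frames, with nothing held.

Things in the scene. Friction and masses are not known exactly. Their poses are not given: they have to be found in the camera images.
- tug: Model harbour tug, red sides, pale grey-white deck, 264 x 104 mm, fixed in a cradle on the bench. Origin at bench level under the centre of the deck frame; x to the tapering bow (tip x = +144 mm, square stern x = -120), z up. Flat deck at z = 65 mm; on it, centred, a black frame, inside 116 (x) x 70 (y) mm, 3 mm thick, 5 mm high: takes the white deckhouse with 6 mm to spare on each side.
- pilot_boat: Model pilot boat, blue sides, pale grey-white deck, 264 x 104 mm, fixed in a cradle on the bench. Origin at bench level under the centre of the deck frame; x to the tapering bow (tip x = +144 mm, square stern x = -120), z up. Flat deck at z = 65 mm; on it, centred, a black frame, inside 88 (x) x 64 (y) mm, 3 mm thick, 5 mm high: takes the green cabin with 6 mm to spare on each side.
- deckhouse: White block, dark windows: 104 (x) x 58 (y) x 34 mm high, 120 g, upright on the bench; grip it across y. Origin: centre of underside; x to its front. On its roof (z = 34 mm) two square frames, 2.5 mm thick, 5 mm high: a grey one, inside 52 mm, centred at x = +22 mm (front) for the wheelhouse, and a black one, inside 36 mm, centred at x = -29 mm (rear) for the funnel; both y = 0.
- wheelhouse: Yellow block with black windows alike on all four sides, the tug's wheelhouse: 40 x 40 x 36 mm high, about 60 g, upright on the bench. Origin: centre of its underside, x and y square to its sides, z up. 6 mm to spare on every side in its frame when square to it.
- funnel: Black upright cylinder with a red band, the tug's funnel: 24 mm diameter, 42 mm high, about 50 g. Origin: centre of its underside, z up the axis. 6 mm to spare around it in its frame.
- cabin: Green block with pale windows, the blue boat's cabin, front and rear alike: 76 (x) x 52 (y) x 32 mm high, about 90 g, upright on the bench. Origin: centre of its underside, x along its length. Roof at z = 32 mm with one centred square black frame, inside 42 x 42 mm, 2.5 mm thick, 5 mm high (for the mast). Grip it across its 52 mm width.
- mast: Orange round stub mast, upright: foot 30 mm diameter and 10 mm high, stem 20 mm diameter up to 40 mm, head 24 mm diameter from 40 to 50 mm (total 50 mm high), about 50 g. Origin: centre of its underside, z up the axis. 6 mm to spare around its foot in its frame.

How it is judged:
On the way, in this order (a step that is already met when the one before it is completed fails the run):
1. the white deckhouse sits in the frame on the red tug's deck, released (x of deckhouse in the frame of tug between -0.012 and 0.012 m and y of deckhouse in the frame of tug between -0.012 and 0.012 m and z of deckhouse in the frame of tug between 0.062 and 0.0685 m and angle between deckhouse's own z axis and vertical below 0.07 rad and angle between the x axis of deckhouse and the x axis of tug, either way round below 0.25 rad and contact force between the fingers and deckhouse below 0.1 N), for 0.2 s.
2. the yellow wheelhouse sits in the deckhouse roof's large frame, towards the tug's bow, released (x of wheelhouse in the frame of deckhouse between 0.01 and 0.034 m and y of wheelhouse in the frame of deckhouse between -0.012 and 0.012 m and z of wheelhouse in the frame of deckhouse between 0.031 and 0.0375 m and angle between wheelhouse's own z axis and vertical below 0.07 rad and x of wheelhouse in the frame of tug above 0.005 m and contact force between the fingers and wheelhouse below 0.1 N), for 0.2 s.
3. the black funnel stands in the deckhouse roof's small frame, released (x of funnel in the frame of deckhouse between -0.041 and -0.017 m and y of funnel in the frame of deckhouse between -0.012 and 0.012 m and z of funnel in the frame of deckhouse between 0.031 and 0.0375 m and angle between funnel's own z axis and vertical below 0.07 rad and contact force between the fingers and funnel below 0.1 N), for 0.2 s.
4. the green cabin sits in the frame on the blue boat's deck, released (x of cabin in the frame of pilot_boat between -0.012 and 0.012 m and y of cabin in the frame of pilot_boat between -0.012 and 0.012 m and z of cabin in the frame of pilot_boat between 0.062 and 0.0685 m and angle between cabin's own z axis and vertical below 0.07 rad and angle between the x axis of cabin and the x axis of pilot_boat, either way round below 0.3 rad and contact force between the fingers and cabin below 0.1 N), for 0.2 s.
5. the orange mast stands in the frame on the green cabin's roof, released (x of mast in the frame of cabin between -0.012 and 0.012 m and y of mast in the frame of cabin between -0.012 and 0.012 m and z of mast in the frame of cabin between 0.029 and 0.0355 m and angle between mast's own z axis and vertical below 0.07 rad and contact force between the fingers and mast below 0.1 N), for 0.2 s.
At the end, for the whole second after the job is handed in: Deckhouse on the red tug, wheelhouse (bow end) and funnel on its roof, cabin on the blue boat, mast on the cabin: each within 12 mm of its frame's centre in x and y, within 3 mm of fully down, upright to 4 degrees (deckhouse and cabin in line with the hull to 14 and 17), at rest, released (all of step 1 and all of step 2 and all of step 3 and all of step 4 and all of step 5 and linear speed of each of deckhouse, wheelhouse, funnel, cabin, mast below 0.02 m/s and angular speed of each of deckhouse, wheelhouse, funnel, cabin, mast below 0.2 rad/s); the robot touches nothing.
It also fails if it takes over 118 s, if anything falls off the work surface, if the arm or the gripper's body presses on something with over 40 N, if the wrist force passes 120 N, or if a joint passes its speed limit or range.

## Working session

There is one attempt and no reset: what is moved stays moved. The work goes in short steps, Python scripts to look and compute and a tool call to move; the robot and the scene stay as the last step left them, time stands still between calls to the robot, and variables do not carry over. Pictures are saved under pics/ and viewed, at most 14 in all, crops included, and the job is handed in when it is done.

Besides the shell and the picture viewer there is one more tool, called by a JSON object that holds its "name" and its "arguments", one argument or row to a line. drive_tool: Moves the arm, as the interface text tells. Its arguments: {"type":"object","properties":{"plan":{"type":"array"},"grip_force":{"type":"number"}},"required":["plan"]}

```bash
mkdir -p pics; ls; python3 - <<'E'
from plant import r
import cv2,numpy as np
for n in ("top","side"):
    p,d=r.capture(n); cv2.imwrite(f"pics/{n}0.png",p[:,:,::-1]); np.save(f"pics/{n}0.npy",d)
    ci=r.camera_info(n); print(n,np.round(ci["intrinsics"],1).tolist(),np.round(ci["R"],3).tolist(),np.round(ci["t"],3).tolist())
    K,R,t=[np.array(ci[k]) for k in("intrinsics","R","t")]
    for o in "tug pilot_boat deckhouse wheelhouse funnel cabin mast".split():
        for f in r.search_frame(o,n)[:2]: print(o,[round(x) for x in f["box"]],round(f["confidence"],2))
print(r.state())
E
```

```text
pics
top [[471.8, 0.0, 276.2], [0.0, 471.8, 213.9], [0.0, 0.0, 1.0]] [[0.024, -0.999, 0.036], [-0.983, -0.03, -0.178], [0.179, -0.031, -0.983]] [-0.029, 0.557, 0.808]
tug [301, 136, 149, 66] 0.62
pilot_boat [91, 127, 150, 72] 0.69
deckhouse [321, 259, 64, 40] 0.66
wheelhouse [93, 260, 34, 35] 0.71
wheelhouse [89, 123, 151, 74] 0.39
funnel [421, 273, 21, 12] 0.76
funnel [89, 126, 152, 73] 0.34
cabin [245, 260, 48, 37] 0.59
mast [178, 272, 16, 15] 0.67
mast [302, 134, 148, 71] 0.58
side [[433.7, 0.0, 282.0], [0.0, 433.7, 213.5], [0.0, 0.0, 1.0]] [[0.787, -0.617, 0.001], [-0.434, -0.554, -0.711], [0.439, 0.558, -0.704]] [-0.42, 0.271, 0.601]
tug [226, 113, 104, 78] 0.67
tug [341, 201, 152, 116] 0.65
pilot_boat [227, 112, 106, 78] 0.88
pilot_boat [217, 233, 52, 48] 0.16
deckhouse [268, 271, 63, 74] 0.57
wheelhouse [228, 113, 101, 76] 0.75
wheelhouse [152, 157, 27, 30] 0.61
funnel [357, 360, 19, 30] 0.94
cabin [218, 236, 51, 42] 0.76
mast [187, 190, 19, 28] 0.89
{'clock': 0.8, 'qpos': array([-1.34748042,  0.42608296,  0.07390337,  1.60600759, -0.03413037,
        1.11080749, -0.06711285]), 'dq': array([-0.0015402 ,  0.00124316,  0.00100396, -0.00097022, -0.00053129,
       -0.0008426 , -0.00074055]), 'effort': array([ 3.53530586e-04, -9.49487400e+01,  3.75529200e+00, -4.63831437e+01,
        1.88410026e-02,  2.59065178e-03, -1.39086225e-05]), 'tool_pos': array([0.24585728, 0.62858671, 0.2249099 ]), 'orientation': array([ 1.85373253e-01,  9.82668182e-01, -1.96632717e-05, -3.21526001e-05]), 'force': array([ 0.36321639, -0.50417754,  0.56694955]), 'torque': array([-0.03015507, -0.01630672,  0.00924226]), 'grasp_force': 0.0, 'grip_width': 0.08553102846807198}
```

View pics/top0.png

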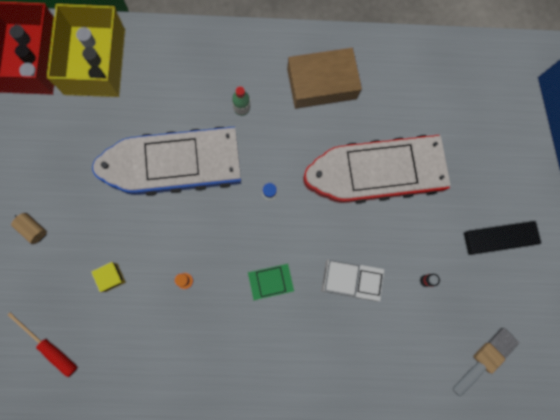

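View pics/side0.png

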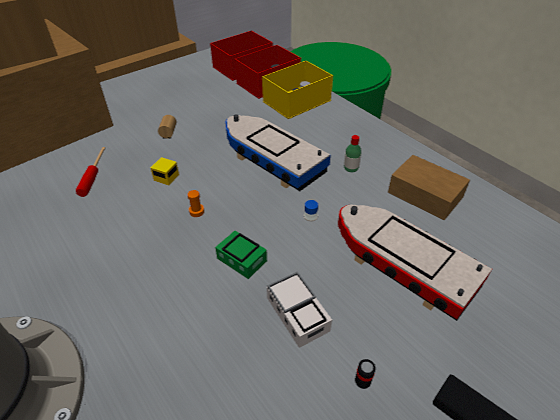

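The top view has +x up and +y left. Both bows point left. The deckhouse (355,281) has its large grey frame on the left, so it is already roughly aligned with the tug. The wheelhouse is at (107,277), the mast at (183,281), the cabin at (271,282) and the funnel at (430,280).

```bash
cat > h.py <<'E'
from plant import r
import cv2,numpy as np
def cloud(n):
    p,d=r.capture(n); ci=r.camera_info(n); K,R,t=[np.array(ci[k]) for k in("intrinsics","R","t")]
    v,u=np.mgrid[:420,:560]; c=np.stack([(u-K[0,2])/K[0,0]*d,(v-K[1,2])/K[1,1]*d,d],-1)
    return p,(c-t)@R
def rect(P,m,box,zlo,zhi):
    x0,y0,w,h=box; s=np.zeros(m.shape,bool); s[y0:y0+h,x0:x0+w]=1
    s&=m&(P[...,2]>zlo)&(P[...,2]<zhi)
    n,l,st,_=cv2.connectedComponentsWithStats(s.astype(np.uint8),connectivity=8)
    if n>1: s=l==1+st[1:,4].argmax()
    q=P[s]; (c,wh,a)=cv2.minAreaRect((q[:,:2]*1000).astype(np.float32))
    if wh[0]<wh[1]: wh=wh[::-1]; a+=90
    return dict(c=np.round(c,1),mean=np.round(q.mean(0)*1000,1),wh=np.round(wh,1),longaxis=round(a%180,1),n=len(q))
E
python3 - <<'E'
from h import *
p,P=cloud("top"); g=p.max(2)<90; al=p.max(2)>=0
print("bench",np.nanmedian(P[230:250,300:420,2]))
for n,m,b,lo,hi in [("tugframe",g,(335,137,95,62),.055,.085),("tugdeck",al,(290,125,170,85),.055,.085),
 ("pilotframe",g,(135,130,75,58),.055,.085),("pilotdeck",al,(80,118,170,85),.055,.085),
 ("deckh",al,(310,250,90,60),.028,.06),("cabin",al,(235,250,75,60),.026,.06),
 ("wheelh",al,(85,255,50,45),.028,.06),("funnel",al,(410,262,40,32),.034,.06),("mast",al,(165,262,35,35),.04,.07)]:
    print(n,rect(P,m,b,lo,hi))
dg=p.max(2)<120
print("dh black",rect(P,dg,(355,266,35,36),.028,.06))
E
```

```text
bench -0.00014057600706541456
tugframe {'c': array([ 656.3, -263.2]), 'mean': array([ 654.1, -263. ,   68.8]), 'wh': array([72.4,  4.8]), 'longaxis': 7.3, 'n': 48}
tugdeck {'c': array([ 646. , -193.7]), 'mean': array([ 645.6, -202.2,   64.6]), 'wh': array([264.9, 114.7]), 'longaxis': 98.8, 'n': 7287}
pilotframe {'c': array([602.1, 126.3]), 'mean': array([602.4, 126.5,  56.5]), 'wh': array([14.4,  2.7]), 'longaxis': 92.1, 'n': 13}
pilotdeck {'c': array([649. , 190.7]), 'mean': array([647.9, 180.3,  64.5]), 'wh': array([263.6, 114.2]), 'longaxis': 98.3, 'n': 7516}
deckh {'c': array([ 443.5, -158.3]), 'mean': array([ 443.4, -157.5,   34.7]), 'wh': array([105. ,  57.9]), 'longaxis': 81.6, 'n': 1843}
cabin {'c': array([436.9,  -7.2]), 'mean': array([436.6,  -7. ,  32.5]), 'wh': array([76.2, 51.9]), 'longaxis': 103.8, 'n': 1211}
wheelh {'c': array([438. , 287.6]), 'mean': array([437.8, 286.5,  35.3]), 'wh': array([41.1, 40.7]), 'longaxis': 118.0, 'n': 558}
funnel {'c': array([ 447.6, -301.6]), 'mean': array([ 447.5, -300.9,   41.6]), 'wh': array([23.6, 21.8]), 'longaxis': 91.3, 'n': 152}
mast {'c': array([435.6, 151.4]), 'mean': array([435.3, 151.4,  49.4]), 'wh': array([21.8, 21.2]), 'longaxis': 91.3, 'n': 146}
dh black {'c': array([ 441.8, -166.6]), 'mean': array([ 442.2, -166.1,   37. ]), 'wh': array([38.8,  7.2]), 'longaxis': 170.1, 'n': 66}
```

```bash
cat >> h.py <<'E'
def frame(p,P,c,zlo,zhi,R,th=110):
    s=(p.max(2)<th)&(np.hypot(P[...,0]-c[0],P[...,1]-c[1])<R)&(P[...,2]>zlo)&(P[...,2]<zhi)
    q=P[s];
    (cc,wh,a)=cv2.minAreaRect((q[:,:2]*1000).astype(np.float32))
    if wh[0]<wh[1]: wh=wh[::-1]; a+=90
    return dict(c=np.round(cc,1),wh=np.round(wh,1),longaxis=round(a%180,1),n=len(q))
E
python3 - <<'E'
from h import *
p,P=cloud("top")
for th in(110,140):
  print(frame(p,P,(.644,-.206),.058,.08,.078,th),frame(p,P,(.647,.178),.058,.08,.064,th))
  for b in((338,145,82,46),(144,137,56,45)):
    x,y,w,h=b; s=np.zeros((420,560),np.uint8); s[y:y+h,x:x+w]=(p.max(2)<th)[y:y+h,x:x+w]
    q=P[s>0]; print(q.mean(0), cv2.minAreaRect((q[:,:2]*1000).astype(np.float32)),len(q))
E
```

```text
{'c': array([ 646.5, -204.4]), 'wh': array([122. , 112.3]), 'longaxis': 98.8, 'n': 375} {'c': array([650. , 179.3]), 'wh': array([105. ,  93.4]), 'longaxis': 8.2, 'n': 292}
[ 0.64529075 -0.20406135  0.07532861] ((570.4425659179688, -105.18800354003906), (121.5551528930664, 390.7414245605469), 37.535282135009766) 360
[0.64842972 0.1804081  0.07127784] ((536.1561279296875, 129.12652587890625), (337.2348327636719, 105.71791076660156), 23.804283142089844) 291
{'c': array([ 646.9, -205.6]), 'wh': array([127. , 112.2]), 'longaxis': 98.5, 'n': 839} {'c': array([650.3, 180.3]), 'wh': array([105.8,  97.5]), 'longaxis': 8.0, 'n': 699}
[ 0.64600075 -0.20343937  0.07064995] ((583.9237060546875, -97.08380126953125), (154.43325805664062, 393.6824645996094), 37.299312591552734) 732
[0.64943254 0.17875614 0.06865706] ((536.5416259765625, 130.4981689453125), (338.2236022949219, 110.47148895263672), 23.37202262878418) 629
```

{"name": "drive_tool", "arguments": {
  "plan": [
    [[19.8,-78.7,0,0,0,-77,0],[19.8,-78.7,0,0,0,-77,0],[19.8,-78.7,0,0,0,-77,0],[19.8,-78.7,0,0,0,-77,0],[19.8,-78.7,0,0,0,-77,0],[19.8,-78.7,0,0,0,-77,0],[19.8,-78.7,0,0,0,-77,0],[19.8,-78.7,0,0,0,-77,0],[19.8,-78.7,0,0,0,-77,0],[19.8,-78.7,0,0,0,-77,0],[19.8,-78.7,0,0,0,-77,0],[19.8,-78.7,0,0,0,-77,0]]
  ],
  "grip_force": 40
}}

```text
clock: 1.9
tool_pos: [0.3678, 0.1418, 0.2251]
orientation: [0.759, 0.651, 0.0, -0.0]
force: [1.2, 0.3, 0.5]
grip_width: 0.085
grasp_force: 0.0
```

{"name": "drive_tool", "arguments": {
  "plan": [
    [[7.5,-30,-5,0,0,0,0],[7.5,-30,-5,0,0,0,0],[7.5,-30,-5,0,0,0,0],[7.5,-30,-5,0,0,0,0],[7.5,-30,-5,0,0,0,0],[7.5,-30,-5,0,0,0,0],[7.5,-30,-5,0,0,0,0],[7.5,-30,-5,0,0,0,0],[7.5,-30,-5,0,0,0,0],[7.5,-30,-5,0,0,0,0],[7.5,-30,-5,0,0,0,0],[7.5,-30,-5,0,0,0,0]]
  ]
}}

```text
clock: 2.9
tool_pos: [0.4428, -0.1552, 0.175]
orientation: [0.756, 0.654, 0.0, -0.0]
force: [0.1, 0.3, 0.7]
grip_width: 0.0853
grasp_force: 0.0
```

{"name": "drive_tool", "arguments": {
  "plan": [
    [[0.1,-0.3,-5,0,0,0,0],[0.1,-0.3,-10,0,0,0,0],[0.1,-0.3,-12,0,0,0,0],[0.1,-0.3,-14,0,0,0,0],[0.1,-0.3,-15,0,0,0,0],[0.1,-0.3,-15,0,0,0,0],[0.1,-0.3,-15,0,0,0,1],[0.1,-0.3,-15,0,0,0,1],[0.1,-0.3,-15,0,0,0,1],[0.1,-0.3,-15,0,0,0,1],[0.1,-0.3,-15,0,0,0,1],[0.1,-0.3,-15,0,0,0,1]]
  ]
}}

```text
clock: 3.9
tool_pos: [0.4451, -0.1591, 0.0267]
orientation: [0.757, 0.654, 0.001, 0.001]
force: [-4.3, 1.7, 19.5]
grip_width: 0.0546
grasp_force: 38.1
```

{"name": "drive_tool", "arguments": {
  "plan": [
    [[0,0,0,0,0,0,1],[0,0,0,0,0,0,1],[0,0,0,0,0,0,1],[0,0,2,0,0,0,1],[0,0,5,0,0,0,1],[0,0,9,0,0,0,1],[0,0,12,0,0,0,1],[0,0,12,0,0,0,1],[0,0,12,0,0,0,1]]
  ]
}}

```text
clock: 4.65
tool_pos: [0.4453, -0.1587, 0.147]
orientation: [0.756, 0.654, 0.002, 0.001]
force: [-0.9, 0.7, -2.0]
grip_width: 0.0538
grasp_force: 42.3
```

```bash
python3 - <<'E'
from h import *
p,d=r.capture("side"); cv2.imwrite("pics/s1.png",cv2.resize(p[150:400,180:480,::-1],(750,625))[:600])
E
```

```text
(no output)
```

View pics/s1.png

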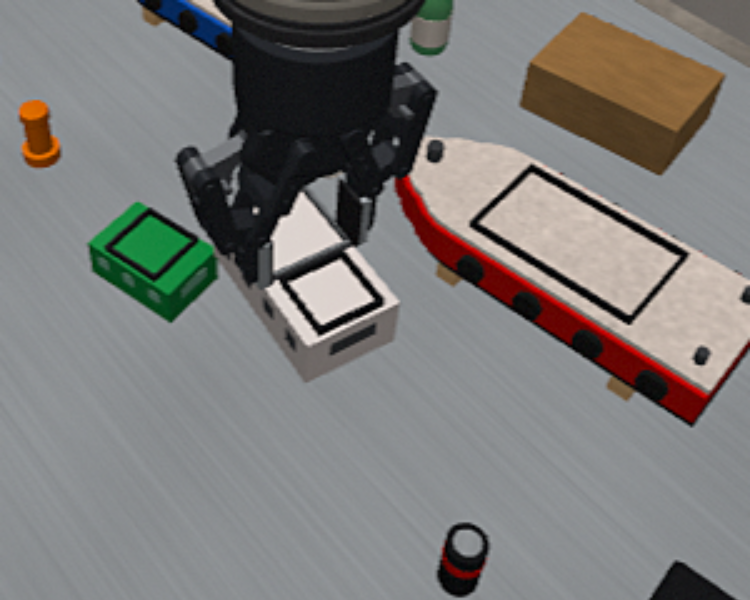

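The deckhouse rear end is at about (340,310) in the crop, between the fingers. I'll check the depth to see whether it really lifted and at what tilt.

```bash
python3 - <<'E'
from h import *
p,P=cloud("side")
def px(a,b): return int(180+a/2.5),int(150+b/2.5)
for a,b in((330,290),(345,310),(320,300),(300,225),(300,250),(310,220),(300,340),(265,270),(355,225)):
    u,v=px(a,b); print((a,b),np.round(P[v,u]*1000),p[v,u])
E
```

```text
(330, 290) [ 443. -182.  153.] [220 211 205]
(345, 310) [ 442. -196.  151.] [234 223 219]
(320, 300) [ 434. -184.  153.] [220 210 205]
(300, 225) [ 460. -136.  153.] [220 211 205]
(300, 250) [ 448. -150.  153.] [220 211 207]
(310, 220) [ 468. -136.  152.] [219 209 205]
(300, 340) [ 410. -196.  152.] [203 194 189]
(265, 270) [ 412. -164.  176.] [81 83 85]
(355, 225) [ 470. -169.  176.] [12 11 11]
```

{"name": "drive_tool", "arguments": {
  "plan": [
    [[20.2,-4.6,0,0,0,17,1],[20.2,-4.6,0,0,0,17,1],[20.2,-4.6,0,0,0,17,1],[20.2,-4.6,0,0,0,17,1],[20.2,-4.6,0,0,0,17,1],[20.2,-4.6,0,0,0,17,1],[20.2,-4.6,0,0,0,17,1],[20.2,-4.6,0,0,0,17,1],[20.2,-4.6,0,0,0,17,1]]
  ]
}}

```text
clock: 5.5
tool_pos: [0.6444, -0.2054, 0.1442]
orientation: [0.652, 0.758, -0.0, -0.001]
force: [0.0, 1.0, -1.4]
grip_width: 0.0535
grasp_force: 42.5
```

```bash
python3 - <<'E'
from h import *
p,P=cloud("top"); cv2.imwrite("pics/t2.png",cv2.resize(p[100:240,270:470,::-1],(800,560)))
s=(p.min(2)>150)&(P[...,2]>.13)&(P[...,2]<.165)&(abs(P[...,0]-.645)<.06)&(abs(P[...,1]+.205)<.08)
print(s.sum(),cv2.minAreaRect((P[s][:,:2]*1000).astype(np.float32)),P[s].mean(0))
E
```

```text
0 ((0.0, 0.0), (0.0, 0.0), 0.0) [nan nan nan]<stdin>:4: RuntimeWarning: Mean of empty slice.
  ret = um.true_divide(
```

View pics/t2.png

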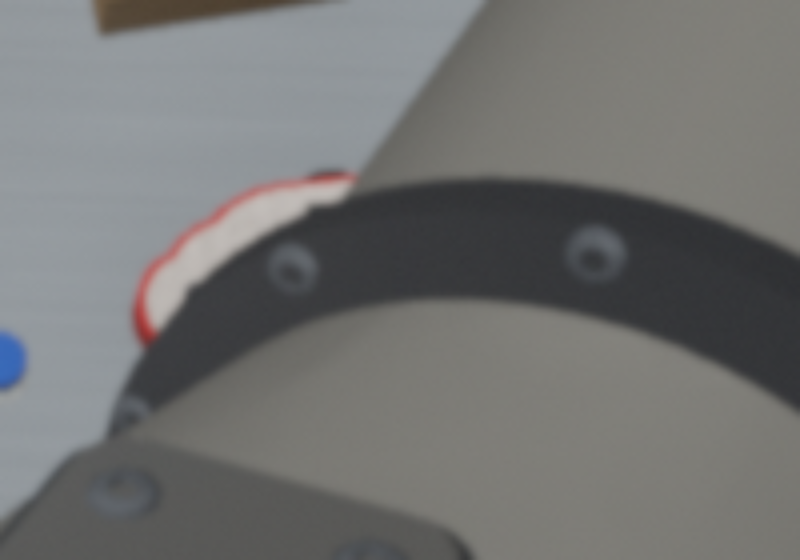

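The arm hides the tug from the top camera. I'll go by the measured TCP.

{"name": "drive_tool", "arguments": {
  "plan": [
    [[0,0,0,0,0,0,1],[0,0,-1.5,0,0,0,1],[0,0,-3,0,0,0,1],[0,0,-4,0,0,0,1],[0,0,-4,0,0,0,1]]
  ]
}}

```text
clock: 5.97
tool_pos: [0.6443, -0.2044, 0.1017]
orientation: [0.652, 0.758, -0.001, -0.002]
force: [-0.7, -0.1, -2.3]
grip_width: 0.0539
grasp_force: 42.4
```

```bash
python3 - <<'E'
from h import *
p,P=cloud("side"); cv2.imwrite("pics/s3.png",cv2.resize(p[150:350,300:520,::-1],(660,600)))
s=(p.min(2)>150)&(P[...,2]>.095)&(P[...,2]<.12)&(abs(P[...,0]-.645)<.06)&(abs(P[...,1]+.205)<.08)
print(r.state()['tool_pos'],s.sum(),cv2.minAreaRect((P[s][:,:2]*1000).astype(np.float32)),P[s].mean(0))
E
```

```text
[ 0.64481147 -0.20490475  0.10308893] 700 ((643.9691162109375, -202.18231201171875), (62.499149322509766, 101.36873626708984), 6.893070697784424) [ 0.64300887 -0.21387656  0.10913791]
```

View pics/s3.png

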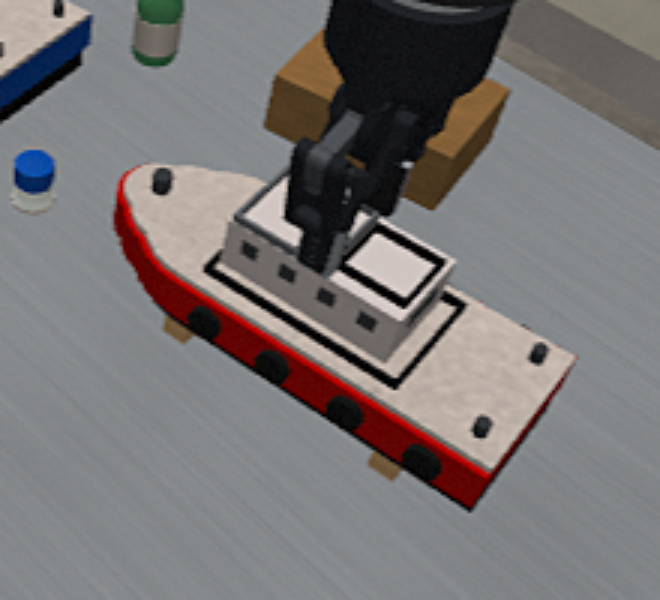

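The deckhouse hovers inside the frame outline, slightly towards the near side. I'll shift +x 3 mm, lower and release.

{"name": "drive_tool", "arguments": {
  "plan": [
    [[0.3,-0.1,0,0,0,0,1],[0.3,-0.1,-0.5,0,0,0,1],[0.3,-0.1,-0.9,0,0,0,1],[0.3,-0.1,-1,0,0,0,1],[0.3,-0.1,-1,0,0,0,1]]
  ]
}}

```text
clock: 6.43
tool_pos: [0.6487, -0.2062, 0.0946]
orientation: [0.652, 0.758, -0.0, -0.0]
force: [-0.0, 0.8, -1.5]
grip_width: 0.0537
grasp_force: 42.5
```

{"name": "drive_tool", "arguments": {
  "plan": [
    [[-0.1,0,-0.1,0,0,0,1],[-0.1,0,-0.2,0,0,0,1],[-0.1,0,-0.2,0,0,0,1]]
  ]
}}

```text
clock: 6.68
tool_pos: [0.6478, -0.2063, 0.0929]
orientation: [0.652, 0.758, 0.0, -0.0]
force: [0.4, 0.5, -1.6]
grip_width: 0.054
grasp_force: 42.5
```

{"name": "drive_tool", "arguments": {
  "plan": [
    [[0,0,0,0,0,0,0],[0,0,0,0,0,0,0],[0,0,0,0,0,0,0],[0,0,0,0,0,0,0],[0,0,0,0,0,0,0],[0,0,1,0,0,0,0],[0,0,4,0,0,0,0],[0,0,8,0,0,0,0],[0,0,10,0,0,0,0],[-4,4,10,0,0,0,0],[-8,8,10,0,0,0,0],[-12,12,10,0,0,0,0]]
  ]
}}

```text
clock: 7.68
tool_pos: [0.5583, -0.1176, 0.1934]
orientation: [0.652, 0.758, 0.0, 0.0]
force: [0.1, 1.3, 0.4]
grip_width: 0.0854
grasp_force: 0.0
```

{"name": "drive_tool", "arguments": {
  "plan": [
    [[-8.5,37,-2,0,0,19.5,0],[-8.5,37,-2,0,0,19.5,0],[-8.5,37,-2,0,0,19.5,0],[-8.5,37,-2,0,0,19.5,0],[-8.5,37,-2,0,0,19.5,0],[-8.5,37,-2,0,0,19.5,0],[-8.5,37,-2,0,0,19.5,0],[-8.5,37,-2,0,0,19.5,0],[-8.5,37,-2,0,0,19.5,0],[-8.5,37,-2,0,0,19.5,0],[-8.5,37,-2,0,0,19.5,0],[-8.5,37,-2,0,0,19.5,0]]
  ]
}}

```text
clock: 8.68
tool_pos: [0.4746, 0.2521, 0.1734]
orientation: [0.514, 0.858, 0.0, 0.0]
force: [0.0, -0.5, 0.1]
grip_width: 0.0854
grasp_force: 0.0
```

```bash
python3 - <<'E'
from h import *
p,P=cloud("top"); print(r.state()['tool_pos'],r.state()['orientation'])
m=p.max(2)>=0
print(rect(P,m,(290,125,170,85),.09,.12)); print("deck",rect(P,m,(290,125,170,85),.055,.085)); print(rect(P,m,(85,255,50,45),.028,.06))
# grey/black roof frames
s=(P[...,2]>.09)&(P[...,2]<.12)&(abs(P[...,0]-.65)<.06)&(abs(P[...,1]+.2)<.08)
b=s&(p.max(2)<90); print("black",P[b].mean(0) if b.any() else None,b.sum())
cv2.imwrite("pics/t4.png",cv2.resize(p[100:240,270:470,::-1],(800,560)))
E
```

```text
[0.47480488 0.25124998 0.17335386] [5.14348757e-01 8.57581095e-01 8.20173160e-05 1.19338538e-04]
{'c': array([ 646.3, -205.5]), 'mean': array([ 645.4, -203.9,   99.4]), 'wh': array([106. ,  59.5]), 'longaxis': 99.3, 'n': 1975}
deck {'c': array([ 646.4, -193.4]), 'mean': array([ 641.7, -198. ,   64.8]), 'wh': array([264.1, 114.4]), 'longaxis': 98.5, 'n': 5260}
{'c': array([455.4, 279.4]), 'mean': array([457.5, 279.2,  35.2]), 'wh': array([16.2, 10.6]), 'longaxis': 29.6, 'n': 50}
black [ 0.64262605 -0.21466668  0.10076923] 39
```

View pics/t4.png

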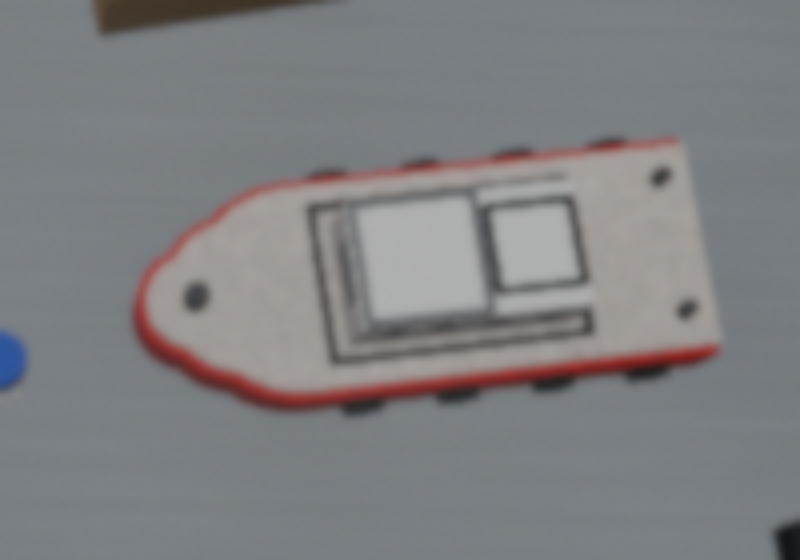

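The deckhouse is seated (roof z about 99 mm) and centred. Now the wheelhouse.

{"name": "drive_tool", "arguments": {
  "plan": [
    [[-3.7,3.6,0,0,0,0,0],[-3.7,3.6,-3,0,0,0,0],[-3.7,3.6,-6,0,0,0,0],[-3.7,3.6,-9,0,0,0,0],[-3.7,3.6,-12,0,0,0,0],[-3.7,3.6,-14,0,0,0,0],[-3.7,3.6,-14.8,0,0,0,0],[-3.7,3.6,-14.8,0,0,0,0],[-3.7,3.6,-14.8,0,0,0,1],[-3.7,3.6,-14.8,0,0,0,1],[-3.7,3.6,-14.8,0,0,0,1],[-3.7,3.6,-14.8,0,0,0,1]]
  ]
}}

```text
clock: 9.73
tool_pos: [0.438, 0.2886, 0.026]
orientation: [0.514, 0.858, 0.001, 0.0]
force: [-3.8, -3.0, 24.5]
grip_width: 0.0387
grasp_force: 22.4
```

{"name": "drive_tool", "arguments": {
  "plan": [
    [[0,0,0,0,0,0,1],[0,0,0,0,0,0,1],[0,0,0,0,0,0,1],[0,0,0,0,0,0,1],[0,0,0,0,0,0,1],[0,0,0,0,0,0,1]]
  ]
}}

```text
clock: 10.23
tool_pos: [0.438, 0.2886, 0.0262]
orientation: [0.514, 0.858, 0.001, -0.0]
force: [-2.5, -2.4, 16.3]
grip_width: 0.0377
grasp_force: 38.2
```

{"name": "drive_tool", "arguments": {
  "plan": [
    [[0,0,2,0,0,0,1],[0,0,6,0,0,0,1],[0,0,10,0,0,0,1],[0,0,14,0,0,0,1],[0,0,15,0,0,0,1],[0,0,15,0,0,0,1]]
  ]
}}

```text
clock: 10.73
tool_pos: [0.4387, 0.2894, 0.1786]
orientation: [0.514, 0.858, 0.003, 0.0]
force: [0.2, 0.7, -1.0]
grip_width: 0.038
grasp_force: 40.3
```

```bash
python3 - <<'E'
from h import *
p,P=cloud("side"); 
s=(p[...,0]>150)&(p[...,2]<80)&(P[...,2]>.1)&(P[...,2]<.25); q=P[s]; print(r.state()['tool_pos'],s.sum(),q.min(0),q.max(0),q.mean(0))
E
```

```text
[0.43778617 0.28893885 0.1764802 ] 149 [0.42567059 0.2645513  0.18673477] [0.46365892 0.31683409 0.21025594] [0.44333289 0.28690769 0.18903967]
```

{"name": "drive_tool", "arguments": {
  "plan": [
    [[20.5,-47.3,0,0,0,-19,1],[20.5,-47.3,0,0,0,-19,1],[20.5,-47.3,0,0,0,-19,1],[20.5,-47.3,0,0,0,-19,1],[20.5,-47.3,0,0,0,-19,1],[20.5,-47.3,0,0,0,-19,1],[20.5,-47.3,0,0,0,-19,1],[20.5,-47.3,0,0,0,-19,1],[20.5,-47.3,0,0,0,-19,1],[20.5,-47.3,0,0,0,-19,1],[20.5,-47.3,0,0,0,-19,1],[20.5,-47.3,0,0,0,-19,1]]
  ]
}}

```text
clock: 11.78
tool_pos: [0.636, -0.1725, 0.1729]
orientation: [0.648, 0.761, -0.001, -0.001]
force: [0.3, 1.0, 1.2]
grip_width: 0.0373
grasp_force: 40.3
```

{"name": "drive_tool", "arguments": {
  "plan": [
    [[0,0,0,0,0,0,1],[0,0,0,0,0,0,1],[0,0,0,0,0,0,1]]
  ]
}}

```text
clock: 12.03
tool_pos: [0.6354, -0.1706, 0.1732]
orientation: [0.649, 0.761, -0.001, -0.001]
force: [0.0, -0.1, -1.0]
grip_width: 0.0378
grasp_force: 40.4
```

{"name": "drive_tool", "arguments": {
  "plan": [
    [[0.8,-1.3,0,0,0,0,1],[0.8,-1.3,-1.5,0,0,0,1],[0.8,-1.3,-3,0,0,0,1],[0.8,-1.3,-4,0,0,0,1],[0.8,-1.3,-4,0,0,0,1],[0.8,-1.3,-4,0,0,0,1]]
  ]
}}

```text
clock: 12.53
tool_pos: [0.6438, -0.1826, 0.1341]
orientation: [0.648, 0.762, -0.0, -0.001]
force: [0.0, -0.5, -0.3]
grip_width: 0.0377
grasp_force: 40.4
```

```bash
python3 - <<'E'
from h import *
p,d=r.capture("side"); print(r.state()['tool_pos']); cv2.imwrite("pics/s5.png",cv2.resize(p[190:300,350:460,::-1],(600,600),interpolation=cv2.INTER_CUBIC))
E
```

```text
[ 0.64423099 -0.18303488  0.13491463]
```

View pics/s5.png

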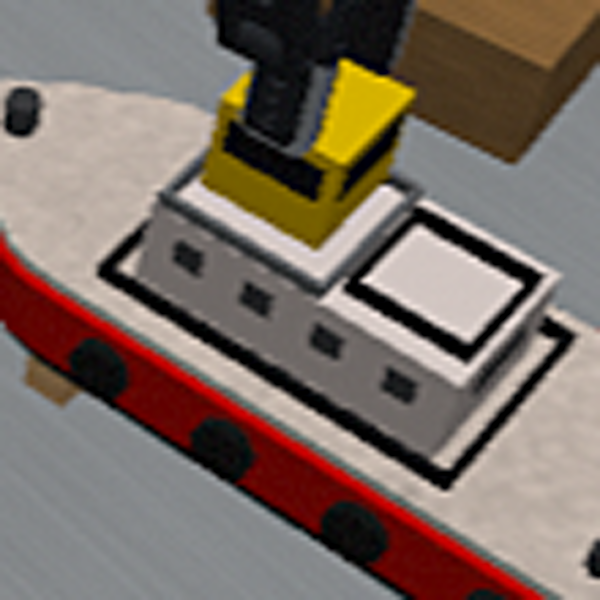

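The wheelhouse is well centred over the large frame. I'll lower and release it.

{"name": "drive_tool", "arguments": {
  "plan": [
    [[-0.1,-0.1,-0.5,0,0,0,1],[-0.1,-0.1,-0.9,0,0,0,1],[-0.1,-0.1,-1,0,0,0,1],[-0.1,-0.1,-1,0,0,0,1]]
  ]
}}

```text
clock: 12.92
tool_pos: [0.6434, -0.1848, 0.1255]
orientation: [0.649, 0.761, 0.0, 0.0]
force: [-2.1, 1.8, 7.0]
grip_width: 0.0376
grasp_force: 41.9
```

Contact (7 N). Release, then go to the funnel.

{"name": "drive_tool", "arguments": {
  "plan": [
    [[0,0,0,0,0,0,0],[0,0,0,0,0,0,0],[0,0,0,0,0,0,0],[0,0,0,0,0,0,0],[0,0,0.5,0,0,0,0],[0,0,2,0,0,0,0],[0,0,5,0,0,0,0],[0,0,8,0,0,0,0],[-4,-2,8,0,0,0,0],[-8,-4,8,0,0,0,0],[-12,-6,8,0,0,0,0],[-16,-8,8,0,0,0,0]]
  ]
}}

```text
clock: 13.92
tool_pos: [0.4926, -0.26, 0.206]
orientation: [0.648, 0.761, 0.0, 0.0]
force: [1.3, -1.9, 1.6]
grip_width: 0.0855
grasp_force: 0.0
```

```bash
python3 - <<'E'
from h import *
p,P=cloud("side"); print(r.state()['tool_pos'])
s=(p[...,0]>150)&(p[...,2]<80)&(P[...,2]>.12)&(abs(P[...,0]-.64)<.05)&(abs(P[...,1]+.18)<.05);q=P[s];print(s.sum(),q.mean(0),q[:,2].max())
E
```

```text
[ 0.48501284 -0.26486686  0.20616285]
2 [ 0.66462817 -0.19986716  0.13603397] 0.1360419411598874
```

{"name": "drive_tool", "arguments": {
  "plan": [
    [[-3.7,-3.7,0,0,0,0,0],[-3.7,-3.7,-3,0,0,0,0],[-3.7,-3.7,-7,0,0,0,0],[-3.7,-3.7,-11,0,0,0,0],[-3.7,-3.7,-14,0,0,0,0],[-3.7,-3.7,-16.5,0,0,0,0],[-3.7,-3.7,-18,0,0,0,0],[-3.7,-3.7,-18,0,0,0,0],[-3.7,-3.7,-18,0,0,0,0]]
  ]
}}

```text
clock: 14.72
tool_pos: [0.4573, -0.2966, 0.0256]
orientation: [0.649, 0.761, -0.0, -0.0]
force: [0.2, 0.0, 0.8]
grip_width: 0.0854
grasp_force: 0.0
```

{"name": "drive_tool", "arguments": {
  "plan": [
    [[0,0,0,0,0,0,1],[0,0,0,0,0,0,1],[0,0,0,0,0,0,1],[0,0,0,0,0,0,1],[0,0,0,0,0,0,1],[0,0,0,0,0,0,1],[0,0,0,0,0,0,1],[0,0,0,0,0,0,1],[0,0,0,0,0,0,1],[0,0,0,0,0,0,1]]
  ]
}}

```text
clock: 15.55
tool_pos: [0.4576, -0.2964, 0.0253]
orientation: [0.649, 0.761, 0.0, 0.0]
force: [-0.5, 0.4, 6.7]
grip_width: 0.0229
grasp_force: 37.5
```

{"name": "drive_tool", "arguments": {
  "plan": [
    [[0,0,2,0,0,0,1],[0,0,6,0,0,0,1],[0,0,10,0,0,0,1],[0,0,14,0,0,0,1],[0,0,18,0,0,0,1],[0,0,18,0,0,0,1],[0,0,18,0,0,0,1]]
  ]
}}

```text
clock: 16.13
tool_pos: [0.4583, -0.2964, 0.2068]
orientation: [0.648, 0.761, 0.001, 0.002]
force: [-0.3, 0.3, -0.7]
grip_width: 0.0231
grasp_force: 37.6
```

```bash
python3 - <<'E'
from h import *
p,P=cloud("side"); print(r.state()['tool_pos'])
cv2.imwrite("pics/s6.png",cv2.resize(p[150:400,280:500,::-1],(528,600),interpolation=cv2.INTER_CUBIC))
m=p.max(2)>=0; p,P=cloud("top")
s=(p[...,0]>140)&(p[...,2]<90)&(P[...,2]>.12)&(P[...,2]<.15)&(abs(P[...,0]-.64)<.05)&(abs(P[...,1]+.18)<.05);q=P[s]
print(s.sum()); 
if s.sum(): print(cv2.minAreaRect((q[:,:2]*1000).astype(np.float32)),q.mean(0))
E
```

```text
[ 0.45753781 -0.29585443  0.20530264]
523
((641.9830932617188, -185.29971313476562), (40.3203010559082, 39.6545295715332), 9.20048713684082) [ 0.64184099 -0.18493794  0.13467406]
```

View pics/s6.png

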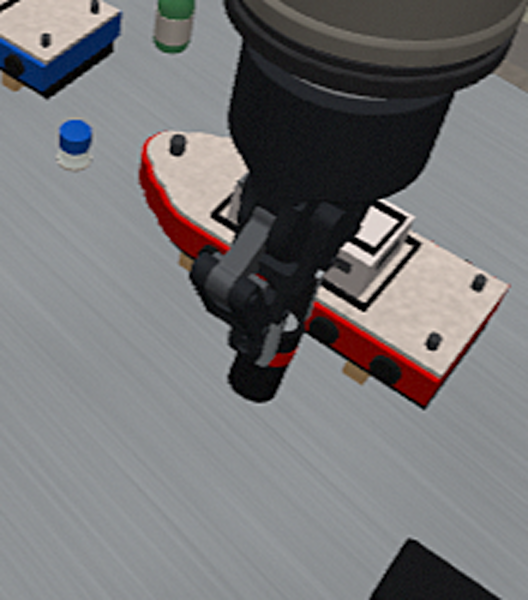

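The wheelhouse is seated (top at z 135, centre (642,-185)). The funnel is held but looks tilted in the crop, with its bottom at (252,385) and its band at (283,355). I'll measure the tilt.

```bash
cat >> h.py <<'E'
def axis(z0,z1,c,R=.03):
    p,P=cloud("side"); s=(np.hypot(P[...,0]-c[0],P[...,1]-c[1])<R)&(P[...,2]>z0)&(P[...,2]<z1); q=P[s]
    from scipy.optimize import least_squares
    f=lambda a:np.linalg.norm(np.cross(q-[a[0],a[1],z0],np.array([a[2],a[3],1])/np.linalg.norm([a[2],a[3],1])),axis=1)-.012
    o=least_squares(f,[c[0],c[1],0,0],loss='soft_l1',f_scale=.001); return len(q),q[:,2].min(),q[:,2].max(),o.x,np.abs(o.fun).mean()
E
python3 - <<'E'
from h import *
t=r.state()['tool_pos']; print(t); print(axis(t[2]-.06,t[2]-.021,t[:2]))
E
```

```text
[ 0.45700087 -0.29565223  0.20437275]
(3, np.float64(0.18186009852437926), np.float64(0.18311131152573637), array([ 0.4389975 , -0.33295147,  0.11276365,  0.29116445]), np.float64(1.8372009496133343e-07))
```

```bash
python3 - <<'E'
from h import *
t=r.state()['tool_pos']; print(t)
p,P=cloud("side"); s=np.linalg.norm(P-t,axis=2)<.045
pi=p.astype(int); red=s&(pi[...,0]>90)&(pi[...,1]<60)
for v,u in np.argwhere(red)[::3]: print(v,u,np.round(P[v,u]*1000))
print('bottom')
for v in range(290,322,3):
  print(v,[(u,*np.round(P[v,u]*1000).astype(int)) for u in range(372,412,5) if s[v,u]])
cv2.imwrite("pics/s7.png",cv2.resize(p[250:330,350:430,::-1],(600,600),interpolation=cv2.INTER_CUBIC))
E
```

```text
[ 0.45672957 -0.29568072  0.20394006]
280 408 [ 476. -302.  222.]
298 400 [ 456. -310.  214.]
299 396 [ 451. -308.  214.]
299 399 [ 455. -310.  213.]
300 394 [ 448. -308.  215.]
300 397 [ 452. -309.  213.]
301 392 [ 447. -306.  212.]
301 395 [ 450. -308.  211.]
301 398 [ 454. -310.  210.]
302 392 [ 447. -307.  211.]
302 395 [ 450. -309.  210.]
302 398 [ 454. -310.  208.]
303 392 [ 448. -307.  209.]
303 395 [ 451. -309.  208.]
bottom
290 [(377, np.int64(432), np.int64(-294), np.int64(232)), (392, np.int64(441), np.int64(-306), np.int64(237)), (397, np.int64(455), np.int64(-304), np.int64(223)), (402, np.int64(460), np.int64(-307), np.int64(222))]
293 [(377, np.int64(432), np.int64(-295), np.int64(228)), (382, np.int64(432), np.int64(-301), np.int64(234)), (387, np.int64(436), np.int64(-304), np.int64(234)), (392, np.int64(441), np.int64(-307), np.int64(233)), (397, np.int64(453), np.int64(-306), np.int64(222)), (402, np.int64(458), np.int64(-309), np.int64(221))]
296 [(377, np.int64(432), np.int64(-296), np.int64(224)), (382, np.int64(433), np.int64(-301), np.int64(229)), (387, np.int
[... 1131 characters left out ...]
nt64(443), np.int64(-305), np.int64(200)), (392, np.int64(448), np.int64(-309), np.int64(201))]
311 [(377, np.int64(438), np.int64(-298), np.int64(190)), (382, np.int64(440), np.int64(-302), np.int64(194)), (387, np.int64(443), np.int64(-307), np.int64(197)), (392, np.int64(449), np.int64(-309), np.int64(194))]
314 [(377, np.int64(438), np.int64(-299), np.int64(185)), (382, np.int64(440), np.int64(-304), np.int64(190)), (387, np.int64(442), np.int64(-308), np.int64(193)), (392, np.int64(449), np.int64(-310), np.int64(188))]
317 [(382, np.int64(439), np.int64(-305), np.int64(186)), (387, np.int64(443), np.int64(-309), np.int64(187)), (392, np.int64(451), np.int64(-311), np.int64(182))]
320 []
```

View pics/s7.png

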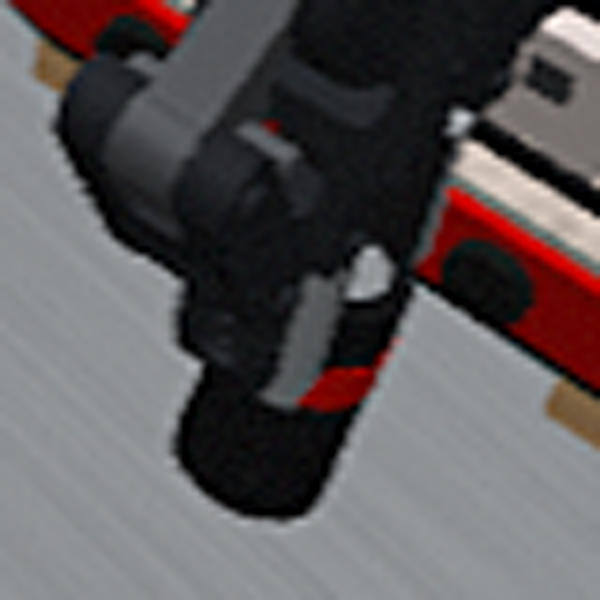

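```bash
python3 - <<'E'
from h import *
from scipy.optimize import least_squares
t=r.state()['tool_pos']; Q=[]
for i in range(3):
    p,P=cloud("side"); pi=p.astype(int)
    v,u=np.mgrid[:420,:560]
    s=(np.linalg.norm(P-t,axis=2)<.045)&(((v>=305)&(u>=374)&(u<=396)&(P[...,2]<.206)&(p.max(2)<60))|((v>294)&(u>388)&(pi[...,0]>90)&(pi[...,1]<60)))
    Q.append(P[s])
q=np.vstack(Q)
f=lambda a:np.linalg.norm(np.cross(q-[a[0],a[1],.2],np.array([a[2],a[3],1])/np.linalg.norm([a[2],a[3],1])),axis=1)-.012
o=least_squares(f,[t[0],t[1],0,0],loss='soft_l1',f_scale=.001); print(t,len(q),o.x,np.abs(o.fun).mean(),q[:,2].min())
E
```

```text
[ 0.45659481 -0.2957702   0.2037611 ] 908 [ 0.45333878 -0.29842066  0.26191314  0.03044535] 0.0004997454886081101 0.18243785814819957
```

The funnel is tilted about 15° in the grip plane because the grasp was 10 mm off-centre. I'll set it back on the bench and regrasp it centred.

{"name": "drive_tool", "arguments": {
  "plan": [
    [[0,0,-4,0,0,0,1],[0,0,-8,0,0,0,1],[0,0,-12,0,0,0,1],[0,0,-15,0,0,0,1],[0,0,-16.5,0,0,0,1],[0,0,-17.5,0,0,0,1],[0,0,-17.5,0,0,0,1],[0,0,-17.5,0,0,0,1]]
  ]
}}

```text
clock: 17.15
tool_pos: [0.4571, -0.2966, 0.0301]
orientation: [0.649, 0.761, -0.0, -0.0]
force: [0.1, -0.2, 0.2]
grip_width: 0.0233
grasp_force: 37.7
```

{"name": "drive_tool", "arguments": {
  "plan": [
    [[0,0,-0.3,0,0,0,1],[0,0,-0.5,0,0,0,1],[0,0,-0.6,0,0,0,1],[0,0,-0.7,0,0,0,1],[0,0,-0.7,0,0,0,1]]
  ]
}}

```text
clock: 17.57
tool_pos: [0.4585, -0.2973, 0.0247]
orientation: [0.649, 0.761, 0.001, 0.002]
force: [-2.7, 0.7, 23.8]
grip_width: 0.023
grasp_force: 42.1
```

{"name": "drive_tool", "arguments": {
  "plan": [
    [[0,0,0,0,0,0,0.5],[0,0,0,0,0,0,0.5],[0,0,0,0,0,0,0],[0,0,0,0,0,0,0],[0,0,0,0,0,0,0],[0,0,2,0,0,0,0],[0,0,5,0,0,0,0],[0,0,9,0,0,0,0],[0,0,13,0,0,0,0],[0,8,13,0,0,0,0],[0,16,13,0,0,0,0],[0,16,13,0,0,0,0]]
  ]
}}

```text
clock: 18.57
tool_pos: [0.457, -0.1701, 0.1533]
orientation: [0.649, 0.761, 0.001, 0.0]
force: [1.6, -0.1, -0.1]
grip_width: 0.0851
grasp_force: 0.0
```

```bash
python3 - <<'E'
from h import *
for i in range(4):
    p,P=cloud("top"); t=r.state()['tool_pos']
print(t,rect(P,p.max(2)>=0,(400,255,60,50),.02,.07),rect(P,p.max(2)>=0,(400,255,60,50),.038,.07))
print([ (f['confidence'],f['box']) for f in r.search_frame('funnel','top')])
E
```

```text
[ 0.4576097  -0.16948367  0.15302569] {'c': array([0., 0.]), 'mean': array([nan, nan, nan]), 'wh': array([0., 0.]), 'longaxis': 0.0, 'n': 0} {'c': array([0., 0.]), 'mean': array([nan, nan, nan]), 'wh': array([0., 0.]), 'longaxis': 0.0, 'n': 0}
[]h.py:14: RuntimeWarning: Mean of empty slice.
  return dict(c=np.round(c,1),mean=np.round(q.mean(0)*1000,1),wh=np.round(wh,1),longaxis=round(a%180,1),n=len(q))
  ret = um.true_divide(
```

```bash
python3 - <<'E'
from h import *
p,P=cloud("side"); print([ (f['confidence'],f['box']) for f in r.search_frame('funnel','side')])
s=(np.hypot(P[...,0]-.45,P[...,1]+.3)<.06)&(P[...,2]>.005)&(P[...,2]<.06); q=P[s]; print(len(q),q.min(0),q.max(0))
from scipy.optimize import least_squares
def fit(q,c,z):
    f=lambda a:np.linalg.norm(np.cross(q-[a[0],a[1],z],np.array([a[2],a[3],1])/np.linalg.norm([a[2],a[3],1])),axis=1)-.012
    return least_squares(f,[c[0],c[1],0,0],loss='soft_l1',f_scale=.001)
w=q[q[:,2]<q[:,2].max()-.003]; o=fit(w,w.mean(0)[:2],.02); print(o.x,np.abs(o.fun).mean())
top=q[q[:,2]>q[:,2].max()-.003]; print(top.mean(0),len(top))
cv2.imwrite("pics/s8.png",cv2.resize(p[200:420,200:500,::-1],(750,550)))
E
```

```text
[(0.8, [355.7, 359.0, 22.1, 28.8])]
428 [ 0.43794277 -0.312278    0.005031  ] [ 0.46221189 -0.28805931  0.04524253]
[ 0.45053173 -0.30001695  0.00184391 -0.01705192] 0.00117358154668262
[ 0.44999078 -0.30077393  0.04327288] 144
```

View pics/s8.png

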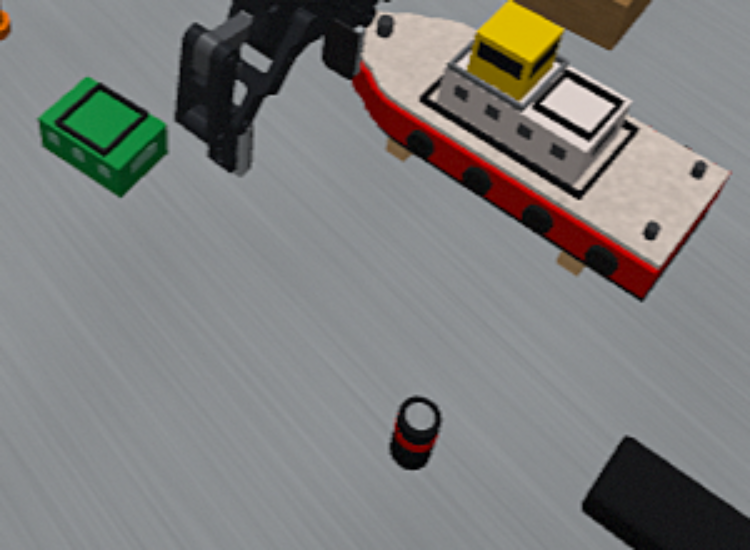

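The funnel stands upright on the bench at about (450,-300) mm. I'll regrasp it centred.

{"name": "drive_tool", "arguments": {
  "plan": [
    [[-0.7,-4,0,0,0,0,0],[-0.7,-8,0,0,0,0,0],[-0.7,-12,0,0,0,0,0],[-0.7,-13,0,0,0,0,0],[-0.7,-13,0,0,0,0,0],[-0.7,-13,-3,0,0,0,0],[-0.7,-13,-5,0,0,0,0],[-0.7,-13,-5,0,0,0,0],[-0.7,-13,-5,0,0,0,0]]
  ]
}}

```text
clock: 19.67
tool_pos: [0.4492, -0.3015, 0.1025]
orientation: [0.649, 0.761, -0.001, -0.001]
force: [0.4, 0.1, 0.6]
grip_width: 0.0853
grasp_force: 0.0
```

{"name": "drive_tool", "arguments": {
  "plan": [
    [[0.1,0.1,-2,0,0,0,0],[0.1,0.1,-4,0,0,0,0],[0.1,0.1,-6,0,0,0,0],[0.1,0.1,-7.5,0,0,0,0],[0.1,0.1,-7.5,0,0,0,0],[0.1,0.1,-7.5,0,0,0,0.6],[0.1,0.1,-7.5,0,0,0,0.6],[0.1,0.1,-7.5,0,0,0,0.6],[0.1,0.1,-7.5,0,0,0,0.6],[0.1,0.1,-7.5,0,0,0,0.6],[0.1,0.1,-7.5,0,0,0,1],[0.1,0.1,-7.5,0,0,0,1]]
  ],
  "grip_force": 30
}}

```text
clock: 20.67
tool_pos: [0.4515, -0.3003, 0.0283]
orientation: [0.648, 0.761, 0.0, 0.0]
force: [-0.4, -0.7, 5.6]
grip_width: 0.022
grasp_force: 29.0
```

{"name": "drive_tool", "arguments": {
  "plan": [
    [[0,0,0,0,0,0,1],[0,0,0,0,0,0,1],[0,0,0,0,0,0,1],[0,0,0,0,0,0,1],[0,0,1,0,0,0,1],[0,0,4,0,0,0,1],[0,0,8,0,0,0,1],[0,0,12,0,0,0,1],[0,0,15,0,0,0,1],[0,0,15,0,0,0,1],[0,0,15,0,0,0,1]]
  ]
}}

```text
clock: 21.58
tool_pos: [0.452, -0.3003, 0.1798]
orientation: [0.648, 0.761, 0.001, 0.001]
force: [-1.0, -0.1, -0.6]
grip_width: 0.0222
grasp_force: 29.6
```

```bash
cat > fit.py <<'E'
from h import *
from scipy.optimize import least_squares
import sys
lo,hi=float(sys.argv[1]),float(sys.argv[2])
t=r.state()['tool_pos']; p,P=cloud("side"); 
f=r.search_frame('funnel','side'); print(t,[(round(x['confidence'],2),np.round(x['box'])) for x in f[:2]])
pi=p.astype(int); s=(np.hypot(P[...,0]-t[0],P[...,1]-t[1])<.03)&(P[...,2]>t[2]-lo)&(P[...,2]<t[2]-hi)
red=(np.linalg.norm(P-t,axis=2)<.03)&(pi[...,0]>90)&(pi[...,1]<60)
q=P[s|red]
g=lambda a:np.linalg.norm(np.cross(q-[a[0],a[1],t[2]-.02],np.array([a[2],a[3],1])/np.linalg.norm([a[2],a[3],1])),axis=1)-.012
o=least_squares(g,[t[0],t[1],0,0],loss='soft_l1',f_scale=.001); print(s.sum(),red.sum(),o.x,np.abs(o.fun).mean(),q[:,2].min())
E
python3 fit.py .04 .019
```

```text
[ 0.4519698 -0.3002968  0.1797598] [(0.82, array([375., 304.,  23.,  28.]))]
82 31 [ 0.45114361 -0.29984827 -0.01704346  0.00681859] 0.0005664471961038243 0.15244640488459466
```

{"name": "drive_tool", "arguments": {
  "plan": [
    [[3,1,0,0,0,0,1],[7,2.3,0,0,0,0,1],[11,3.6,0,0,0,0,1],[15,5,0,0,0,0,1],[18,6,0,0,0,0,1],[19.9,6.6,0,0,0,0,1],[19.9,6.6,0,0,0,0,1],[19.9,6.6,-2,0,0,0,1],[19.9,6.6,-4,0,0,0,1],[19.9,6.6,-4,0,0,0,1],[19.9,6.6,-4,0,0,0,1]]
  ]
}}

```text
clock: 22.6
tool_pos: [0.6488, -0.2343, 0.1362]
orientation: [0.649, 0.761, -0.001, -0.002]
force: [-0.6, -1.3, 0.5]
grip_width: 0.022
grasp_force: 29.6
```

```bash
python3 fit.py .04 .019; python3 - <<'E'
from h import *
p,d=r.capture("side"); cv2.imwrite("pics/s9.png",cv2.resize(p[190:310,350:470,::-1],(600,600),interpolation=cv2.INTER_CUBIC))
E
```

```text
[ 0.64883672 -0.23427953  0.13623629] [(0.6, array([427., 222.,  21.,  23.]))]
644 37 [ 0.65816745 -0.25757753  1.0227383  -1.75102033] 0.005663738225589967 0.09645091140235759
```

View pics/s9.png

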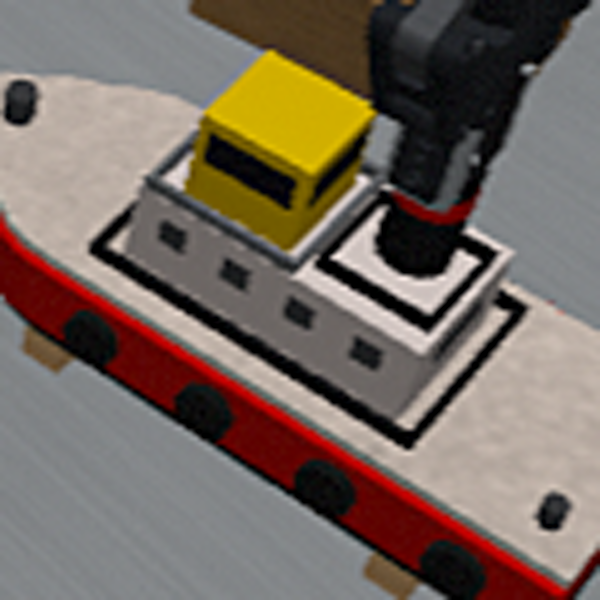

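The funnel is upright over the small frame's centre. Lower, release and withdraw.

{"name": "drive_tool", "arguments": {
  "plan": [
    [[0.1,0,-0.3,0,0,0,1],[0.1,0,-0.7,0,0,0,1],[0.1,0,-0.9,0,0,0,1],[0.1,0,-1,0,0,0,1],[0.1,0,-1,0,0,0,1]]
  ]
}}

```text
clock: 23.17
tool_pos: [0.6512, -0.2342, 0.1278]
orientation: [0.649, 0.761, -0.0, -0.0]
force: [0.1, -0.4, -1.2]
grip_width: 0.0218
grasp_force: 29.6
```

{"name": "drive_tool", "arguments": {
  "plan": [
    [[0,0,-0.1,0,0,0,1],[0,0,-0.1,0,0,0,1]]
  ]
}}

```text
clock: 23.33
tool_pos: [0.6513, -0.2346, 0.1275]
orientation: [0.649, 0.761, 0.0, 0.0]
force: [-1.9, 0.3, 6.0]
grip_width: 0.0219
grasp_force: 30.2
```

{"name": "drive_tool", "arguments": {
  "plan": [
    [[0,0,0,0,0,0,0.5],[0,0,0,0,0,0,0.5],[0,0,0,0,0,0,0],[0,0,0,0,0,0,0],[0,0,0,0,0,0,0],[0,0,2,0,0,0,0],[0,0,5,0,0,0,0],[0,0,8,0,0,0,0],[0,0,9,0,0,0,0],[-4,2,9,0,0,0,0],[-8,4,9,0,0,0,0],[-12,6,9,0,0,0,0]]
  ]
}}

```text
clock: 24.33
tool_pos: [0.5378, -0.178, 0.2162]
orientation: [0.649, 0.761, -0.0, -0.0]
force: [-0.9, 0.2, 1.3]
grip_width: 0.0853
grasp_force: 0.0
```

{"name": "drive_tool", "arguments": {
  "plan": [
    [[-9,17,-4,0,0,5,0],[-9,17,-4,0,0,5,0],[-9,17,-4,0,0,5,0],[-9,17,-4,0,0,5,0],[-9,17,-4,0,0,5,0],[-9,17,-4,0,0,5,0],[-9,17,-4,0,0,5,0],[-9,17,-4,0,0,5,0]]
  ]
}}

```text
clock: 25.0
tool_pos: [0.4498, -0.0084, 0.1772]
orientation: [0.615, 0.789, 0.0, 0.0]
force: [0.4, -0.2, -0.5]
grip_width: 0.0852
grasp_force: 0.0
```

```bash
python3 - <<'E'
from h import *
p,P=cloud("top"); print(r.state()['tool_pos'])
m=p.max(2)>=0
for lo,hi in((.09,.12),(.125,.138),(.1375,.15)):
    s=(P[...,2]>lo)&(P[...,2]<hi)&(abs(P[...,0]-.65)<.07)&(abs(P[...,1]+.205)<.09);q=P[s]; print(len(q), len(q) and (cv2.minAreaRect((q[:,:2]*1000).astype(np.float32)),q.mean(0)))
E
```

```text
[ 0.44995728 -0.00893458  0.17719737]
1118 (((646.595703125, -205.40875244140625), (59.137962341308594, 105.01678466796875), 8.769731521606445), array([ 0.6401843 , -0.20397095,  0.10117975]))
661 (((644.7971801757812, -202.8795623779297), (40.91972351074219, 76.16039276123047), 8.39024829864502), array([ 0.64129146, -0.18811999,  0.13389628]))
168 (((646.7791137695312, -206.4771728515625), (29.173015594482422, 83.26766204833984), 8.87582015991211), array([ 0.64828305, -0.23363284,  0.14082152]))
```

The tug is complete: the funnel top is at z 141 mm at (649,-234), and everything is upright. Now the cabin.

{"name": "drive_tool", "arguments": {
  "plan": [
    [[-1.3,0.2,-3,0,0,0,0],[-1.3,0.2,-7,0,0,0,0],[-1.3,0.2,-11,0,0,0,0],[-1.3,0.2,-14,0,0,0,0],[-1.3,0.2,-15.2,0,0,0,0],[-1.3,0.2,-15.2,0,0,0,0],[-1.3,0.2,-15.2,0,0,0,0]]
  ]
}}

```text
clock: 25.63
tool_pos: [0.4365, -0.0079, 0.0248]
orientation: [0.616, 0.788, -0.001, -0.0]
force: [0.2, 0.6, 0.6]
grip_width: 0.0856
grasp_force: 0.0
```

{"name": "drive_tool", "arguments": {
  "plan": [
    [[0,0,0,0,0,0,1],[0,0,0,0,0,0,1],[0,0,0,0,0,0,1],[0,0,0,0,0,0,1],[0,0,0,0,0,0,1],[0,0,0,0,0,0,1],[0,0,0,0,0,0,1],[0,0,0,0,0,0,1]]
  ],
  "grip_force": 40
}}

```text
clock: 26.3
tool_pos: [0.4372, -0.006, 0.026]
orientation: [0.615, 0.789, 0.001, 0.0]
force: [-3.8, -0.8, 19.9]
grip_width: 0.0446
grasp_force: 37.7
```

{"name": "drive_tool", "arguments": {
  "plan": [
    [[0,0,2,0,0,0,1],[0,0,5,0,0,0,1],[0,0,9,0,0,0,1],[0,0,12,0,0,0,1],[0,0,12,0,0,0,1],[0,0,12,0,0,0,1]]
  ]
}}

```text
clock: 26.8
tool_pos: [0.4374, -0.0052, 0.1465]
orientation: [0.614, 0.789, 0.002, 0.0]
force: [0.3, 0.3, -1.9]
grip_width: 0.0445
grasp_force: 41.1
```

```bash
python3 - <<'E'
from h import *
t=r.state()['tool_pos']; print(t)
p,P=cloud("side"); pi=p.astype(int); s=(pi[...,1]>pi[...,0]+30)&(pi[...,1]>pi[...,2]+20)&(np.linalg.norm(P-t,axis=2)<.08); q=P[s]; print(len(q),q.min(0),q.max(0))
z=q[:,2]; k=q[z>np.percentile(z,90)-.004]; A=np.c_[k[:,:2],np.ones(len(k))]; print("roof plane",np.linalg.lstsq(A,k[:,2],rcond=None)[0],k[:,2].mean(), cv2.minAreaRect((k[:,:2]*1000).astype(np.float32)))
E
```

```text
[ 0.43742716 -0.00518797  0.14651127]
1272 [ 0.40292806 -0.04805194  0.11918626] [0.47127374 0.0392793  0.20978291]
roof plane [-0.08100974 -0.01260058  0.18870493] 0.1533261888591954 ((436.6394958496094, -4.931331634521484), (55.243900299072266, 77.15789031982422), 14.314732551574707)
```

```bash
python3 - <<'E'
from h import *
t=r.state()['tool_pos']
p,P=cloud("side"); pi=p.astype(int); s=(pi[...,1]>pi[...,0]+30)&(pi[...,1]>pi[...,2]+20)&(np.linalg.norm(P-t,axis=2)<.08)&(P[...,2]<.17)
s=cv2.erode(s.astype(np.uint8),np.ones((3,3)))>0
q=P[s]; rng=np.random.default_rng(0); best=0
for i in range(800):
    a=q[rng.choice(len(q),3,replace=False)]; n=np.cross(a[1]-a[0],a[2]-a[0]); l=np.linalg.norm(n)
    if l<1e-4: continue
    n/=l; n*=np.sign(n[2])
    if n[2]<.8: continue
    k=abs((q-a[0])@n)<.0012
    if k.sum()>best: best=k.sum(); b=k
k=q[b]; c=k.mean(0); n=np.linalg.svd(k-c)[2][2]; n*=np.sign(n[2]); print(best,len(q),c,n,"min z",q[:,2].min())
E
```

```text
383 770 [ 0.43981908 -0.01828507  0.15121573] [-0.00935673 -0.00415647  0.99994759] min z 0.12283855903777224
```

Level, offset known. Carry it to the blue boat.

{"name": "drive_tool", "arguments": {
  "plan": [
    [[3,2.6,0,0,0,-6,1],[6,5.2,0,0,0,-6,1],[9,7.8,0,0,0,-6,1],[12,10.4,0,0,0,-6,1],[15,13,0,0,0,-6,1],[18,15.6,0,0,0,-6,1],[20.5,17.7,0,0,0,-6,1],[21.3,18.4,0,0,0,-6,1],[21.3,18.4,-1.5,0,0,-6,1],[21.3,18.4,-3,0,0,-6,1],[21.3,18.4,-4,0,0,-6,1],[21.3,18.4,-4,0,0,-6,1]]
  ]
}}

```text
clock: 27.9
tool_pos: [0.6469, 0.1761, 0.1013]
orientation: [0.656, 0.755, -0.002, -0.001]
force: [-1.3, -0.7, -1.7]
grip_width: 0.0448
grasp_force: 41.1
```

```bash
python3 - <<'E'
from h import *
p,d=r.capture("side"); print(r.state()['tool_pos'],r.state()['orientation']); cv2.imwrite("pics/s10.png",cv2.resize(p[90:210,210:350,::-1],(700,600),interpolation=cv2.INTER_CUBIC))
E
```

```text
[0.6478059  0.17638439 0.10303347] [ 0.65565746  0.75505656 -0.00149661 -0.00080455]
```

View pics/s10.png

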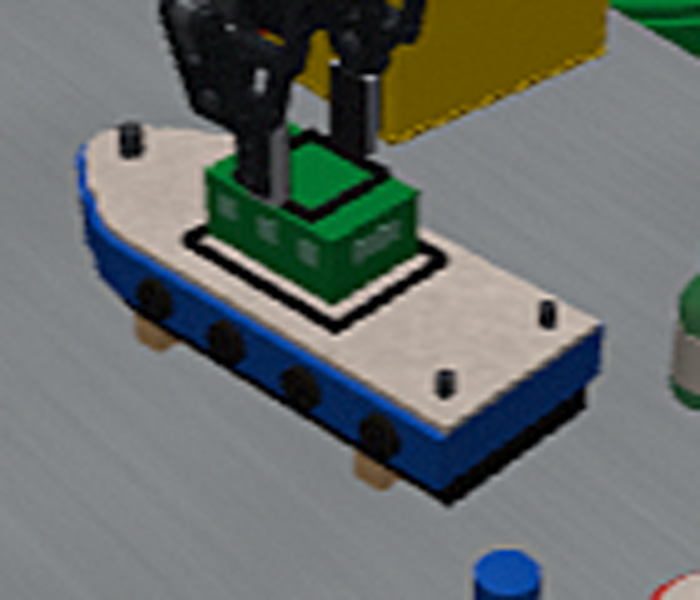

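The cabin is above the frame, centred. Lower it.

{"name": "drive_tool", "arguments": {
  "plan": [
    [[0.2,0.2,0,0,0,0,1],[0.2,0.2,-0.5,0,0,0,1],[0.2,0.2,-0.8,0,0,0,1],[0.2,0.2,-0.9,0,0,0,1],[0.2,0.2,-0.9,0,0,0,1],[0.2,0.2,-0.9,0,0,0,1]]
  ]
}}

```text
clock: 28.45
tool_pos: [0.6514, 0.1797, 0.096]
orientation: [0.655, 0.755, 0.0, -0.0]
force: [0.4, 0.6, -2.0]
grip_width: 0.0448
grasp_force: 41.1
```

{"name": "drive_tool", "arguments": {
  "plan": [
    [[-0.1,0,-0.2,0,0,0,1],[-0.1,0,-0.3,0,0,0,1],[-0.1,0,-0.3,0,0,0,1],[-0.1,0,-0.3,0,0,0,1]]
  ]
}}

```text
clock: 28.78
tool_pos: [0.6504, 0.1797, 0.0929]
orientation: [0.655, 0.756, -0.0, -0.0]
force: [0.7, -0.9, -1.0]
grip_width: 0.0446
grasp_force: 41.1
```

{"name": "drive_tool", "arguments": {
  "plan": [
    [[0,0,0,0,0,0,0],[0,0,0,0,0,0,0],[0,0,0,0,0,0,0],[0,0,0,0,0,0,0],[0,0,0,0,0,0,0],[0,0,1,0,0,0,0],[0,0,4,0,0,0,0],[0,0,8,0,0,0,0],[0,0,10,0,0,0,0],[-4,0,10,0,0,0,0],[-8,0,10,0,0,0,0],[-12,0,10,0,0,0,0]]
  ]
}}

```text
clock: 29.78
tool_pos: [0.5292, 0.1791, 0.1933]
orientation: [0.655, 0.755, 0.0, 0.0]
force: [-1.2, 0.2, 1.0]
grip_width: 0.0852
grasp_force: 0.0
```

{"name": "drive_tool", "arguments": {
  "plan": [
    [[-4,-2.5,0,0,0,0,0],[-8,-2.8,0,0,0,0,0],[-9.5,-2.8,-3,0,0,0,0],[-9.5,-2.8,-6,0,0,0,0],[-9.5,-2.8,-6,0,0,0,0],[-9.5,-2.8,-6,0,0,0,0]]
  ]
}}

```text
clock: 30.28
tool_pos: [0.4355, 0.1512, 0.1333]
orientation: [0.655, 0.755, -0.001, 0.0]
force: [0.9, -0.3, 0.1]
grip_width: 0.0851
grasp_force: 0.0
```

```bash
python3 - <<'E'
from h import *
p,P=cloud("top"); print(r.state()['tool_pos'])
m=p.max(2)>=0
s=(P[...,2]>.088)&(P[...,2]<.11)&(abs(P[...,0]-.65)<.06)&(abs(P[...,1]-.18)<.07);q=P[s]; print(len(q),cv2.minAreaRect((q[:,:2]*1000).astype(np.float32)),np.median(q,axis=0))
p,P=cloud("side"); pi=p.astype(int); s=(pi[...,0]>150)&(pi[...,2]<80)&(np.hypot(P[...,0]-.4355,P[...,1]-.1514)<.03); q=P[s]; h=q[q[:,2]>.046]; print(len(q),q.max(0),q.min(0), h.mean(0) if len(h) else None)
E
```

```text
[0.43645224 0.15134157 0.13401817]
1337 ((649.4998168945312, 178.18930053710938), (53.42537307739258, 76.51847076416016), 7.9833855628967285) [0.64852919 0.17765127 0.09691312]
115 [0.45024396 0.16604262 0.05238782] [0.42197663 0.13943399 0.0019334 ] [0.43517646 0.15410832 0.0501258 ]
```

The cabin is seated (roof z 97 mm, centre (649.5,178)). Grasp the mast.

{"name": "drive_tool", "arguments": {
  "plan": [
    [[0,0,-3,0,0,0,0],[0,0,-6,0,0,0,0],[0,0,-9,0,0,0,0],[0,0,-9,0,0,0,0],[0,0,-9,0,0,0,0.6],[0,0,-9,0,0,0,0.6],[0,0,-9,0,0,0,0.6],[0,0,-9,0,0,0,0.6],[0,0,-9,0,0,0,1],[0,0,-9,0,0,0,1],[0,0,-9,0,0,0,1],[0,0,-9,0,0,0,1]]
  ],
  "grip_force": 30
}}

```text
clock: 31.38
tool_pos: [0.4363, 0.1522, 0.0438]
orientation: [0.655, 0.756, 0.001, 0.0]
force: [2.6, 1.6, 5.5]
grip_width: 0.0002
grasp_force: 2.7
```

{"name": "drive_tool", "arguments": {
  "plan": [
    [[0,0,0,0,0,0,1],[0,0,0,0,0,0,1],[0,0,0,0,0,0,1],[0,0,1,0,0,0,1],[0,0,4,0,0,0,1],[0,0,8,0,0,0,1],[0,0,12,0,0,0,1],[0,0,12,0,0,0,1],[0,0,12,0,0,0,1]]
  ]
}}

```text
clock: 32.13
tool_pos: [0.4361, 0.1527, 0.1652]
orientation: [0.655, 0.756, 0.002, -0.0]
force: [-0.2, 0.1, -0.5]
grip_width: -0.0003
grasp_force: 0.0
```

```bash
python3 - <<'E'
from h import *
t=r.state()['tool_pos']; print(t)
p,P=cloud("side"); pi=p.astype(int); s=(pi[...,0]>100)&(pi[...,2]<80)&(pi[...,0]>pi[...,2]+60)&(np.linalg.norm(P-t,axis=2)<.07); q=P[s]
print(len(q),q.min(0),q.max(0),t[2]-q[:,2].min())
v,u=np.argwhere(s).min(0),np.argwhere(s).max(0); print(v,u)
for z in range(-45,15,5):
    k=q[(q[:,2]>t[2]+z/1000)&(q[:,2]<t[2]+z/1000+.005)]
    if len(k)>3: print(z,len(k),k.mean(0).round(4),np.ptp(k,axis=0).round(3))
v,u=int((v[0]+u[0])/2),int((v[1]+u[1])/2)
cv2.imwrite("pics/s11.png",cv2.resize(p[v-50:v+50,u-50:u+50,::-1],(600,600),interpolation=cv2.INTER_CUBIC))
E
```

```text
[0.43611505 0.15273585 0.16522407]Traceback (most recent call last):
  File "<stdin>", line 4, in <module>
    return umr_minimum(a, axis, None, out, keepdims, initial, where)
ValueError: zero-size array to reduction operation minimum which has no identity
```

The fingers closed on nothing. Find the mast again.

```bash
python3 - <<'E'
from h import *
p,P=cloud("side"); print([(round(f['confidence'],2),np.round(f['box'])) for f in r.search_frame('mast','side')][:3])
pi=p.astype(int); s=(pi[...,0]>120)&(pi[...,2]<70)&(pi[...,1]<.75*pi[...,0])&(pi[...,1]>40)&(P[...,2]<.1)&(np.hypot(P[...,0]-.436,P[...,1]-.152)<.2)
s=cv2.morphologyEx(s.astype(np.uint8),cv2.MORPH_OPEN,np.ones((2,2)))>0
q=P[s]; print(len(q),q.min(0),q.max(0),np.median(q,0))
cv2.imwrite("pics/s11.png",cv2.resize(p[130:280,100:300,::-1],(800,600),interpolation=cv2.INTER_CUBIC))
E
```

```text
[(0.8, array([188., 191.,  17.,  26.]))]
126 [ 0.18431924 -0.44478042  0.00352442] [0.45087261 0.16155922 0.6157214 ] [0.43400352 0.14784159 0.04875794]
```

View pics/s11.png

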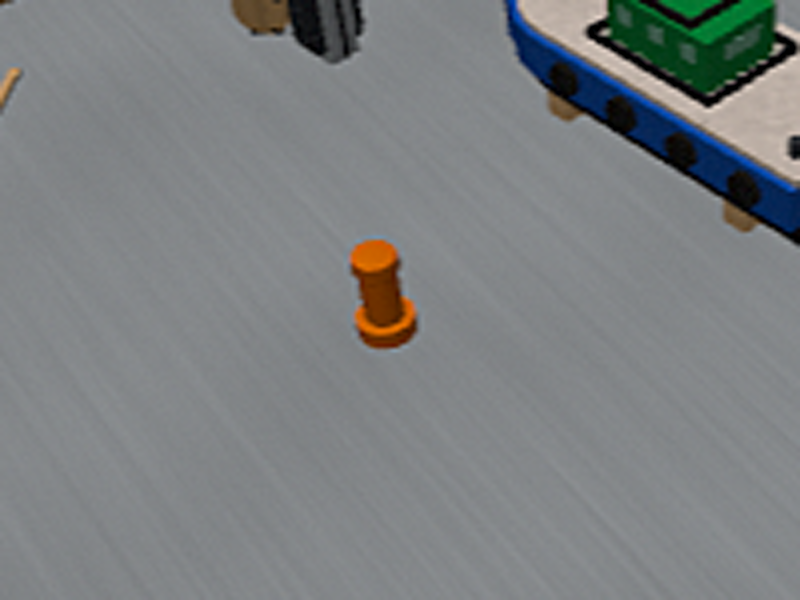

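The mast is still standing at crop (380,295). Measure it precisely from both cameras.

```bash
python3 - <<'E'
from h import *
for n in("side","top"):
    p,P=cloud(n); pi=p.astype(int); s=(pi[...,0]>100)&(pi[...,2]<80)&(pi[...,0]>pi[...,2]+60)&(np.hypot(P[...,0]-.436,P[...,1]-.152)<.06)&(P[...,2]<.07); q=P[s]
    if not len(q): print(n,0); continue
    h=q[q[:,2]>.045]; f=q[q[:,2]<.013]
    print(n,len(q),q[:,2].max(),"head",h.mean(0),(h.min(0)+h.max(0))/2,np.ptp(h,axis=0),"foot",(f.min(0)+f.max(0))/2 if len(f) else 0)
E
```

```text
side 211 0.05234186228494446 head [0.4346236  0.15281513 0.0500413 ] [0.43476294 0.1532847  0.04880159] [0.0204564  0.02176226 0.00708054] foot [0.43557042 0.16170289 0.0058236 ]
top 186 0.05375286649356658 head [0.43457412 0.14945128 0.04971204] [0.43548322 0.15038223 0.04955282] [0.02109264 0.01903287 0.00840009] foot [0.43451109 0.14836223 0.00950228]
```

The mast hasn't moved: (435.5,151), upright. The grip on the head alone slipped, so I'll take it lower, on the stem under the head.

{"name": "drive_tool", "arguments": {
  "plan": [
    [[-0.1,-0.2,0,0,0,0,0],[-0.1,-0.2,0,0,0,0,0],[-0.1,-0.2,0,0,0,0,0],[-0.1,-0.2,0,0,0,0,0],[-0.1,-0.2,0,0,0,0,0],[-0.1,-0.2,0,0,0,0,0],[-0.1,-0.2,-4,0,0,0,0],[-0.1,-0.2,-8,0,0,0,0],[-0.1,-0.2,-11,0,0,0,0],[-0.1,-0.2,-13.3,0,0,0,0],[-0.1,-0.2,-13.3,0,0,0,0],[-0.1,-0.2,-13.3,0,0,0,0]]
  ]
}}

```text
clock: 33.38
tool_pos: [0.4341, 0.1488, 0.0297]
orientation: [0.656, 0.755, -0.001, -0.0]
force: [0.4, -0.5, 1.0]
grip_width: 0.0857
grasp_force: 0.0
```

{"name": "drive_tool", "arguments": {
  "plan": [
    [[0,0,0,0,0,0,0.6],[0,0,0,0,0,0,0.6],[0,0,0,0,0,0,0.6],[0,0,0,0,0,0,0.6],[0,0,0,0,0,0,0.7],[0,0,0,0,0,0,0.7],[0,0,0,0,0,0,0.8],[0,0,0,0,0,0,0.8],[0,0,0,0,0,0,1],[0,0,0,0,0,0,1],[0,0,0,0,0,0,1],[0,0,0,0,0,0,1]]
  ],
  "grip_force": 25
}}

```text
clock: 34.38
tool_pos: [0.4348, 0.1499, 0.0302]
orientation: [0.655, 0.755, 0.0, 0.0]
force: [0.4, 1.1, 7.4]
grip_width: 0.0223
grasp_force: 24.3
```

Held at 22 mm. Lift and check.

{"name": "drive_tool", "arguments": {
  "plan": [
    [[0,0,1,0,0,0,1],[0,0,4,0,0,0,1],[0,0,8,0,0,0,1],[0,0,12,0,0,0,1],[0,0,15,0,0,0,1],[0,0,15,0,0,0,1],[0,0,15,0,0,0,1]]
  ]
}}

```text
clock: 34.97
tool_pos: [0.4348, 0.1504, 0.1814]
orientation: [0.655, 0.756, 0.002, -0.001]
force: [-1.2, 0.7, -0.6]
grip_width: 0.0225
grasp_force: 24.8
```

```bash
cat > m.py <<'E'
from h import *
s0=r.state(); t=s0['tool_pos']; print(t,s0['grip_width'])
p,P=cloud("side"); pi=p.astype(int); s=(pi[...,0]>100)&(pi[...,2]<80)&(pi[...,0]>pi[...,2]+60)&(pi[...,1]<.7*pi[...,0])&(np.linalg.norm(P-t,axis=2)<.06); q=P[s]
print(len(q),q.min(0),q.max(0),"below tcp",t[2]-q[:,2].min())
for z in range(-40,25,4):
    k=q[(q[:,2]>t[2]+z/1000)&(q[:,2]<t[2]+z/1000+.004)]
    if len(k)>3: print(z,len(k),((k-t).mean(0)*1000).round(1),"min",((k-t).min(0)*1000).round(1),"max",((k-t).max(0)*1000).round(1))
E
python3 m.py
```

```text
[0.43477646 0.15043461 0.18141333] 0.022526001927953312
203 [0.4203827  0.13800269 0.15067173] [0.44875648 0.16553762 0.21952258] below tcp 0.0307416045018713
-32 5 [ -9.9  -0.8 -29.9] min [-12.6  -9.7 -30.7] max [ -2.4   8.6 -28.8]
-28 13 [ -9.4  -5.3 -26.2] min [-12.7  -8.6 -27.7] max [ -5.1  -0.1 -24.3]
-24 20 [ -7.4  -0.1 -21. ] min [-13.1  -6.4 -23.5] max [  9.   10.8 -20. ]
-20 46 [  0.   -2.1 -19. ] min [-14.4 -11.6 -20. ] max [ 14.   15.1 -16.7]
-16 11 [ -2.4  -0.9 -14.5] min [ -9.3  -4.4 -15.8] max [  9.3   6.  -12.6]
-12 12 [ -5.6  -2.4 -10.1] min [ -8.8  -6.4 -11.9] max [ 5.6  2.  -8.4]
-8 10 [-5.  -3.  -6.2] min [-9.3 -5.9 -7.9] max [ 6.1  1.9 -4.8]
-4 11 [-6.8 -2.2 -2.4] min [-10.2  -5.8  -3.7] max [-3.4  3.  -0.7]
0 5 [-6.2 -4.   1.7] min [-8.4 -6.5  0.8] max [-4.8 -2.1  3.5]
12 4 [-5.4 -5.5 14.5] min [-6.5 -6.1 12.7] max [-4.  -4.5 15.7]
16 12 [ 0.3  2.3 19.4] min [-6.  -6.9 18.9] max [ 8.2 15.1 19.9]
20 44 [ 2.7  1.2 20.7] min [-5.2 -8.1 20. ] max [10.4 11.  22.3]
```

The mast is held upright, underside 30 mm below the TCP. Carry it to the cabin.

{"name": "drive_tool", "arguments": {
  "plan": [
    [[3,0.4,0,0,0,0,1],[7,1,0,0,0,0,1],[11,1.4,0,0,0,0,1],[15,2,0,0,0,0,1],[18.5,2.4,0,0,0,0,1],[20.7,2.6,0,0,0,0,1],[21.5,2.7,0,0,0,0,1],[21.5,2.7,-1,0,0,0,1],[21.5,2.7,-3,0,0,0,1],[21.5,2.7,-4,0,0,0,1],[21.5,2.7,-4,0,0,0,1],[21.5,2.7,-4,0,0,0,1]]
  ]
}}

```text
clock: 36.02
tool_pos: [0.6483, 0.1765, 0.1392]
orientation: [0.655, 0.755, -0.001, -0.001]
force: [1.0, -1.0, -0.3]
grip_width: 0.0223
grasp_force: 24.8
```

```bash
python3 m.py; python3 - <<'E'
from h import *
p,d=r.capture("side"); cv2.imwrite("pics/s12.png",cv2.resize(p[90:190,220:320,::-1],(600,600),interpolation=cv2.INTER_CUBIC))
E
```

```text
[0.64825713 0.17653121 0.13918107] 0.022298344023394336
125 [0.63325703 0.16590778 0.10864972] [0.66391503 0.19354466 0.16098292] below tcp 0.030531346546537733
-32 5 [ -9.3  -4.1 -29. ] min [-13.6  -8.1 -30.5] max [ -5.6   1.8 -28.2]
-28 13 [ -9.3  -3.4 -26.8] min [-13.5 -10.5 -27.9] max [ -2.2   5.4 -24.5]
-24 21 [ -4.8   2.7 -21.1] min [-14.   -7.1 -23.8] max [ 15.7  17.  -20. ]
-20 27 [ -2.7  -1.8 -19. ] min [-15.  -10.6 -19.8] max [ 14.7  14.4 -17.5]
-16 8 [ -4.6   0.5 -13.7] min [ -9.1  -5.2 -15.8] max [  5.3   8.8 -12.1]
-12 7 [ -5.7  -2.4 -10.1] min [ -8.9  -7.3 -11.9] max [ 3.1  1.5 -8.7]
-8 7 [-6.6 -2.3 -6.1] min [-9.6 -4.7 -7.5] max [-4.3 -0.4 -4.9]
-4 6 [-7.6 -0.2 -2.2] min [-10.6  -1.6  -3.9] max [-4.9  1.4 -0.3]
0 4 [-6.4 -4.   1.5] min [-8.3 -5.   0.2] max [-4.7 -2.3  3.3]
16 10 [ 3.3  0.1 19.4] min [-3.5 -5.7 18.2] max [ 9.   8.5 20. ]
20 16 [ 3.4  0.3 20.8] min [-3.2 -7.6 20.1] max [ 9.4 11.2 21.8]
```

View pics/s12.png

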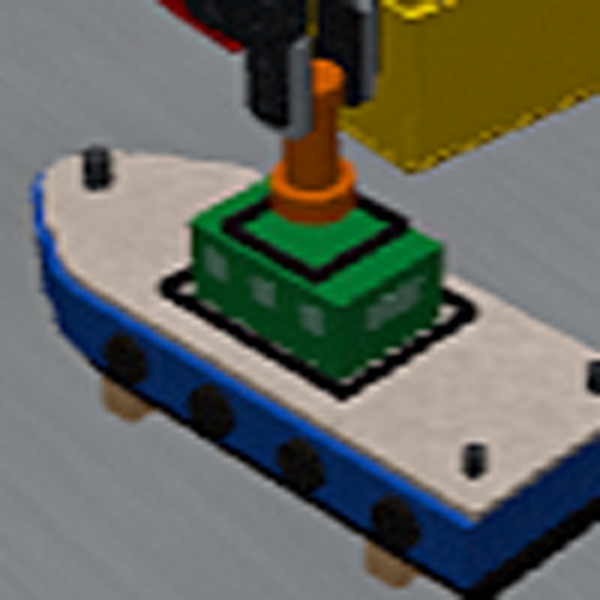

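The mast is upright over the roof frame. Lower it 11–12 mm.

{"name": "drive_tool", "arguments": {
  "plan": [
    [[0.1,0.1,-0.4,0,0,0,1],[0.1,0.1,-0.8,0,0,0,1],[0.1,0.1,-1.1,0,0,0,1],[0.1,0.1,-1.1,0,0,0,1],[0.1,0.1,-1.1,0,0,0,1]]
  ]
}}

```text
clock: 36.53
tool_pos: [0.6503, 0.1776, 0.1287]
orientation: [0.655, 0.755, -0.0, -0.0]
force: [0.4, 0.1, -0.3]
grip_width: 0.0227
grasp_force: 24.8
```

{"name": "drive_tool", "arguments": {
  "plan": [
    [[0,0,-0.1,0,0,0,1],[0,0,-0.2,0,0,0,1],[0,0,-0.2,0,0,0,1]]
  ]
}}

```text
clock: 36.78
tool_pos: [0.6508, 0.1777, 0.1273]
orientation: [0.655, 0.755, 0.0, 0.0]
force: [-0.7, -0.3, 3.6]
grip_width: 0.0224
grasp_force: 25.1
```

{"name": "drive_tool", "arguments": {
  "plan": [
    [[0,0,0,0,0,0,0.6],[0,0,0,0,0,0,0.5],[0,0,0,0,0,0,0],[0,0,0,0,0,0,0],[0,0,0,0,0,0,0],[0,0,0,0,0,0,0],[0,0,3,0,0,0,0],[0,0,6,0,0,0,0],[0,0,9,0,0,0,0],[-4,-1,9,0,0,0,0],[-8,-2,9,0,0,0,0],[-12,-3,9,0,0,0,0]]
  ]
}}

```text
clock: 37.78
tool_pos: [0.5292, 0.147, 0.2166]
orientation: [0.655, 0.755, -0.0, 0.0]
force: [0.0, 0.8, 1.5]
grip_width: 0.0853
grasp_force: 0.0
```

{"name": "drive_tool", "arguments": {
  "plan": [
    [[-4,-4,0,0,0,0,0],[-8,-8,0,0,0,0,0],[-8,-12,0,0,0,0,0],[-8,-14,0,0,0,0,0],[-8,-14,0,0,0,0,0],[-8,-14,0,0,0,0,0]]
  ]
}}

```text
clock: 38.28
tool_pos: [0.45, 0.0062, 0.2172]
orientation: [0.656, 0.754, 0.001, -0.001]
force: [0.9, 1.5, 0.3]
grip_width: 0.0858
grasp_force: 0.0
```

```bash
python3 - <<'E'
from h import *
print(r.state()['tool_pos'])
def rep(n,s,P):
    q=P[s]; print(n,len(q), len(q) and (np.round(cv2.minAreaRect((q[:,:2]*1000).astype(np.float32))[0],1),np.round(cv2.minAreaRect((q[:,:2]*1000).astype(np.float32))[1],1),q.mean(0).round(4)))
for cam in("top","side"):
    p,P=cloud(cam); z=P[...,2]; near=lambda x,y,R:(np.hypot(P[...,0]-x,P[...,1]-y)<R)
    rep(cam+" mast head",near(.65,.178,.03)&(z>.144)&(z<.16),P); rep("cabin roof",near(.65,.178,.06)&(z>.092)&(z<.106),P)
    rep("funnel top",near(.65,-.234,.022)&(z>.138)&(z<.15),P); rep("wheelh top",near(.642,-.185,.032)&(z>.13)&(z<.14),P); rep("dh roof",near(.647,-.205,.07)&(z>.094)&(z<.108),P)
E
```

```text
[0.4499873  0.00615493 0.21717939]
top mast head 152 (array([651.1, 179.2]), array([22. , 22.3]), array([0.6509, 0.1792, 0.1465]))
cabin roof 1002 (array([649.6, 178.5]), array([53.2, 77. ]), array([0.6465, 0.1763, 0.0976]))
funnel top 159 (array([ 648.9, -236.3]), array([22.5, 24.3]), array([ 0.6486, -0.2359,  0.1409]))
wheelh top 568 (array([ 642.4, -185.7]), array([41.1, 40.6]), array([ 0.6419, -0.1855,  0.1346]))
dh roof 969 (array([ 646.6, -205.4]), array([ 59.4, 105.1]), array([ 0.6409, -0.2049,  0.1003]))
side mast head 67 (array([651. , 180.8]), array([21.8, 22.4]), array([0.6502, 0.1795, 0.1471]))
cabin roof 386 (array([648.2, 177.8]), array([52. , 76.8]), array([0.6488, 0.1633, 0.0986]))
funnel top 168 (array([ 649.7, -234. ]), array([25.3, 22.1]), array([ 0.6486, -0.2346,  0.1416]))
wheelh top 537 (array([ 643.3, -183.8]), array([42.4, 40.9]), array([ 0.6413, -0.185 ,  0.1352]))
dh roof 1132 (array([ 647. , -203.9]), array([ 61.4, 103.1]), array([ 0.6367, -0.2157,  0.1012]))
```

All five parts measure seated, upright and centred, with the arm clear.

```bash
python3 -c "
from plant import r
print(r.sign_off())"
```

```text
the job is handed in; nothing more can be done
None
```

The job is handed in: all five parts were placed in the set order and, measured just before hand-in, each was seated, centred to within about 3 mm and released; the sign-off returned no verdict.

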